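# Demagnetise a batch of bearing rings in the tunnel demagnetiser

## Robot

A 6-joint arm with a two-finger parallel gripper is mounted at the origin on the work surface. World frame = base frame: x ahead of the robot, y to its left, z up, the work surface at z = 0. Lengths are in mm, angles in degrees, forces in N, time in s.
With the tool pointing down it reaches from about 350 to 1000 mm from the base axis. Payload 7.1 kg.
Tool frame: the origin (TCP) lies midway between the tips of the shut fingers; the grasp point (between the pads) lies 19 mm behind it; z points along the fingers, y is the direction in which the jaws open and shut (so a half turn about z gives the same grasp; the last joint's range is limited). The gripper opens to 85 mm and grips with 20 to 120 N. Pads are 22 mm wide; open, the fingers measure 114 mm over their backs; the gripper's body (76 mm by 85 mm) begins 54 mm behind the grasp point. The pads swing forward as they close: fully open they stand 13 mm farther back than shut.
Start: joints at [65.89, 24.242, 93.386, -0, 62.372, -1.089], TCP at [244.39, 575.22, 231.319] pointing down, gripper open.
Joint ranges: [-172.04, 172.04], [-51.8, 120.97], [4.93, 147.93], [-75.15, 255.16], [6.16, 154.13], [-145.62, 145.62]. Speed limits (degrees/s): [136.94, 136.94, 172.46, 180, 180, 180].

## Interface

Orientations are given as a 3x3 rotation matrix whose columns are the frame's x, y, z axes.
In Python, from bench import ctrl gives the robot as it stands. The module is installed in compiled form; this text tells all that it offers.
- The arm moves only by the tool drive_tool, never from a script. Its argument "motion" is text: rows parted by semicolons, each of 7 numbers parted by spaces: the turn, a rotation vector about the tool's x, y, z in degrees, then the shift along the tool's x, y, z in m, then the closure, from 0 (fully open) to 1 (shut). A call has 1 to 10 rows; each row is the pose to reach, as a shift and turn from the pose measured when the call began, along the tool's axes at that moment; what a row does not reach only later rows make up. A row lasts 1/12 s, in which the tool goes at most 41.7 mm and 7.16 degrees, less where a joint would pass 70% of its speed; a pose out of reach is approached as far as the arm can. A call with a gripper value outside its range is refused whole. The fingers move at their own pace and stop on an object; "grip_force" is the grip in N (left out, the last holds). Time passes only in rows, so rows that repeat a pose let the fingers close. It gives the time, the measured TCP pose, the force and the opening at its end, in the units of the state.
- ctrl.observe(): the state, without advancing time (a new reading comes with each control period).
- ctrl.read_camera(name): name is "scene" or "top"; returns (picture, depth): 384x512x3 uint8, red, green, blue; 384x512 float32, mm along the optical axis (not along the pixel's ray), 0 where there is no reading.
- ctrl.calibration(name): a dict with "fovy" (degrees; the focal length in pixels is half the picture's height over the tangent of half this angle, whatever the lens; pixels are square), "cx", "cy" (the principal point, pixels), "k1" (the pictures are not rectified: a ray, as slopes to the right and down, at radius r is drawn at 1 + k1 r^2 times it, then the intrinsics apply), "pose" (4x4, takes a point from camera to world coordinates). Camera axes: x right, y down, z forward; pixel columns grow to the right and rows downward; lengths in mm; the calibration is good to about 2 mm. A picture is of the moment at which its call begins. calibration takes no time and is no camera call.
- ctrl.sign_off(): hands the job in, once; it reports no verdict.
The state is a dict: "time_s": time; "joints": joint angles; "qd": joint speeds; "joint_torque": joint torques, N m; "tool_pos": TCP position; "tcp_rot": TCP orientation; "force": force on the tool from outside, world axes, zero at the start; "moment": the same for the moment, N m; "grip_width": opening from 0.0 (shut) to 1.0 (fully open).
Only numpy, scipy, OpenCV 4.12 (cv2) and the standard library are available. Lean on these libraries where they do the work, as an engineer would, in place of code of your own. Each camera call takes 0.05 s, during which the arm holds its last target. There are 200 camera calls.

## Task

Demagnetise the small bearing rings that stand on the flat steel tray beside the carriage: stand them all on the carriage, then switch the coil on by lifting the locking collar of the toggle on top of the tunnel housing, flipping the lever away from the robot and letting the collar drop home. Run the loaded carriage right through the tunnel to the far end of its track, keeping the coil on all the while it is in there; then flip the toggle back off, collar home again, and only after that stand all the rings, singly and upright, on the floor of the open plastic crate. Leave the carriage at the far end and do not disturb the setting ring, the plug gauge and the oil bottle.

Things in the scene. Friction and masses are not known exactly. Their poses are not given: they have to be found in the camera images.
- demag: Tunnel demagnetiser, fixed: bed 96 wide, 720 long; across its middle a grey coil housing 230 (x) by 110 (y) by 180 high. Its tunnel runs along y, 150 wide, roof 135 above the table. Origin: on the table under the tunnel's centre. +y is along the track to the starting end (robot's left), -y to the far end (robot's right), +x away from the robot. Yaw within 0.08.
- toggle_pivot (a point): Pivot of the lever-lock toggle, mid-top of the housing, 178 above the table; plate and nut below it reach 8 above the pivot. Hinge axis: the demag's y. Lever: a steel bat 9 thick that ends 85 from the pivot in a 15 thick tip. Two steel gate cheeks at its foot, 13 wide along the hinge, up to 24 from the pivot, hold the collar's tooth.
- toggle (a joint): Angle of the toggle lever: 0 = off, leaning 0.4 rad from vertical towards the robot (demag -x); 0.8 = on, leaning 0.4 rad away from the robot (+x). Friction about 0.08 N m keeps it where it is left. With the collar down the lever is locked at either end.
- collar (a joint): Lift of the locking collar along the lever: 0 = down (home), 0.010 m = fully up. A spring presses it down, 3 N when down, 5 N when up. At either end of the throw it must be lifted at least 7 mm, and held up, before the lever can swing; let go at the other end it springs home and locks. Let go half way, it rests on the gate.
- collar_mid (a point): Centre of the locking collar, a knurled steel sleeve 22 in diameter and 24 tall that slides on the lever; 38 from the pivot when down. Its z axis points up along the lever, its y axis along the hinge.
- carriage (a joint): Travel of the carriage along the track: 0 = at the starting (+y) end, 0.41 m = at the far (-y) end. It begins to enter the housing at 0.02 and is clear of it at 0.39. Friction about 1.5 N.
- carriage_deck (a point): Middle of the carriage's upper face, 50 above the table. The carriage is a plywood board 130 (x) by 260 (y) with a lip 6 wide, 8 high round its edge and an upright knob near each end; rings stand in a row between the knobs. Axes as the demag's. At 0 travel it lies 205 towards +y from the housing's middle.
- knob_rear (a point): Centre of the knob at the carriage's +y end (the end that enters the tunnel last): upright cylinder 22 in diameter and 45 high, standing on the deck 112 from its middle; this point is 25 above the deck. The knobs pass under the tunnel roof, the gripper does not.
- knob_lead (a point): Centre of the like knob at the carriage's -y end, which enters the tunnel first and comes out on the far side.
- rack_tray: Flat dark steel sheet 130 (x) by 290 (y) by 3 thick, fixed, at the robot's left in front of the track; the rings start standing on it. Origin: centre of its underside.
- crate: Open plastic crate, fixed, at the robot's right in front of the track: 145 (x) by 210 (y) by 50 high outside, walls and floor 4 thick. Origin: centre of its underside.
- setting_ring: Bystander: flat dark setting ring, 72 across, 18 high, lying on the table in front of the housing. Origin: centre of its underside.
- plug_gauge: Bystander: plug gauge 105 long with a 35 thick steel head, lying beyond the track. Origin: underside, near its middle.
- oil_bottle: Bystander: white bottle 56 in diameter and 130 high, beyond the track. Origin: centre of its underside.
- ring1: One of the bearing rings (may be absent): plain bright steel sleeve, 48 outside diameter, 37 bore, 36 high, about 0.18 kg, standing with its bore upright. Origin: centre of its underside; z along its axis.
- ring2: One of the bearing rings (may be absent): plain bright steel sleeve, 48 outside diameter, 37 bore, 36 high, about 0.18 kg, standing with its bore upright. Origin: centre of its underside; z along its axis.
- ring3: One of the bearing rings (may be absent): plain bright steel sleeve, 48 outside diameter, 37 bore, 36 high, about 0.18 kg, standing with its bore upright. Origin: centre of its underside; z along its axis.
- ring4: One of the bearing rings (may be absent): plain bright steel sleeve, 48 outside diameter, 37 bore, 36 high, about 0.18 kg, standing with its bore upright. Origin: centre of its underside; z along its axis.
Mind the look-alikes: they are no part of the job. What is shaped like the ring3 but blue or red is not meant.

How it is judged:
By the outcome, as a careful person would: the job done as asked, in the order asked, and still so for the second after the job is handed in, with the robot touching nothing.
Of ring1, ring2, ring3, ring4 only 2 to 3 are there at a start; the rules pass over those that are not, and their reading is None.
At some moment in a run one of ring1, ring2, ring3, ring4 may be knocked a few centimetres aside while the robot is not near it.
It also fails if it takes over 210 s, if anything falls off the work surface, if the arm or the gripper's body presses on something with over 40 N, if the wrist force passes 120 N, or if a joint passes its speed limit or range.

## Working session

There is one attempt and no reset: what is moved stays moved. The work goes in short steps, Python scripts to look and compute and a tool call to move; the robot and the scene stay as the last step left them, time stands still between calls to the robot, and variables do not carry over. Pictures are saved under pics/ and viewed, about 12 in all and at most 16, crops included, and the job is handed in when it is done.

Besides the shell and the picture viewer there is one more tool, called after "Emit:" as a command line: name --argument value ..., lists and objects as JSON in quotes. drive_tool: Moves the arm, as the interface text tells. Its arguments: {"type":"object","properties":{"motion":{"type":"string"},"grip_force":{"type":"number"}},"required":["motion"]}

```bash
mkdir -p pics; cat > h.py <<'E'
import numpy as np, cv2
from bench import ctrl
def cam(n):
    im,d=ctrl.read_camera(n); return im,d,ctrl.calibration(n)
def save(n,im): cv2.imwrite('pics/'+n+'.png',im[:,:,::-1])
def K(c): 
    f=192/np.tan(np.radians(c['fovy']/2)); return f
def ray(c,u,v):
    f=K(c); K3=np.array([[f,0,c['cx']],[0,f,c['cy']],[0,0,1.]])
    p=cv2.undistortPoints(np.array([[[u,v]]],float),K3,np.array([c['k1'],0,0,0.])).ravel()
    return np.array([p[0],p[1],1.])
def onz(c,u,v,z):
    T=np.array(c['pose']); d=T[:3,:3]@ray(c,u,v); o=T[:3,3]; return o+d*(z-o[2])/d[2]
def pt(c,u,v,depth):
    T=np.array(c['pose']); return T[:3,:3]@(ray(c,u,v)*depth)+T[:3,3]
def cloud(c,d):
    f=K(c); h,w=d.shape; K3=np.array([[f,0,c['cx']],[0,f,c['cy']],[0,0,1.]])
    g=np.stack(np.meshgrid(np.arange(w),np.arange(h)),-1).reshape(-1,1,2).astype(float)
    p=cv2.undistortPoints(g,K3,np.array([c['k1'],0,0,0.])).reshape(h,w,2)
    P=np.dstack([p*d[...,None],d]); T=np.array(c['pose']); W=P@T[:3,:3].T+T[:3,3]; W[d==0]=np.nan; return W
def proj(c,X):
    T=np.linalg.inv(np.array(c['pose'])); p=T[:3,:3]@np.array(X,float)+T[:3,3]; f=K(c)
    a=p[:2]/p[2]; a=a*(1+c['k1']*(a@a)); return a*f+[c['cx'],c['cy']]
E
python3 - <<'E'
from h import *
s=ctrl.observe(); print(s)
for n in('scene','top'):
    im,d,c=cam(n); print(n,c); save(n+'0',cv2.resize(im,(800,600))); np.savez('/tmp/'+n,im=im,d=d)
E
```

```text
{'time_s': 0.0, 'joints': array([ 6.58894021e+01,  2.42852264e+01,  9.34312267e+01,  9.03037399e-04,
        6.23720430e+01, -1.08876324e+00]), 'qd': array([ 0.00878922,  0.01148656,  0.02108314, -0.00850999, -0.00934283,
       -0.02442448]), 'joint_torque': array([-2.09200669e-03, -5.57400906e+01, -2.81736231e+01, -3.29408549e-04,
        7.37888186e-03, -1.65551097e-05]), 'tool_pos': array([244.17848441, 574.73837309, 230.53843374]), 'tcp_rot': array([[-9.20353007e-01,  3.91088133e-01, -6.43692241e-04],
       [ 3.91088660e-01,  9.20351937e-01, -1.40409490e-03],
       [ 4.32985500e-05, -1.54400370e-03, -9.99998807e-01]]), 'force': array([-0.06181995, -0.55710219,  0.00918519]), 'moment': array([-0.0056395 , -0.02569169,  0.03707254]), 'grip_width': 0.9990289103046024}
scene {'fovy': 55.955819694848586, 'cx': 253.08691380056135, 'cy': 192.37373273048857, 'k1': -0.0653862648805135, 'pose': array([[-6.49177302e-01,  5.83537467e-01, -4.87906605e-01,
         1.03953412e+03],
       [ 7.60498660e-01,  4.85699695e-01, -4.30972845e-01,
         4.54981649e+02],
       [-1.45127130e-02, -6.50830108e-01, -7.59084680e-01,
         9.12171125e+02],
       [ 0.00000000e+00,  0.00000000e+00,  0.00000000e+00,
         1.00000000e+00]])}
top {'fovy': 47.15705278892544, 'cx': 248.09532430878355, 'cy': 190.7557254521241, 'k1': -0.08474055662462786, 'pose': array([[-2.75971469e-02, -9.89644552e-01,  1.40861839e-01,
         3.89235867e+02],
       [-9.99529838e-01,  2.54359301e-02, -1.71206210e-02,
         4.01792452e+01],
       [ 1.33603774e-02, -1.41268092e-01, -9.89881218e-01,
         1.27540316e+03],
       [ 0.00000000e+00,  0.00000000e+00,  0.00000000e+00,
         1.00000000e+00]])}
```

View pics/top0.png

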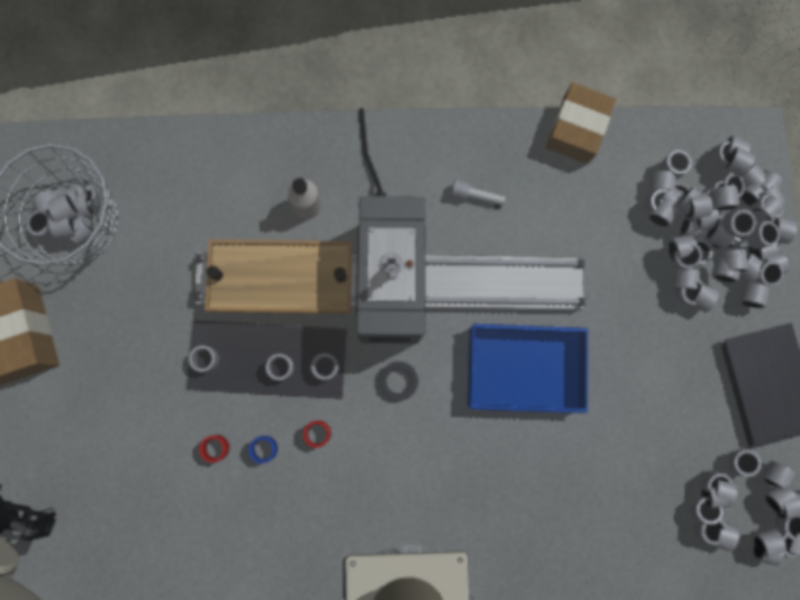

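View pics/scene0.png

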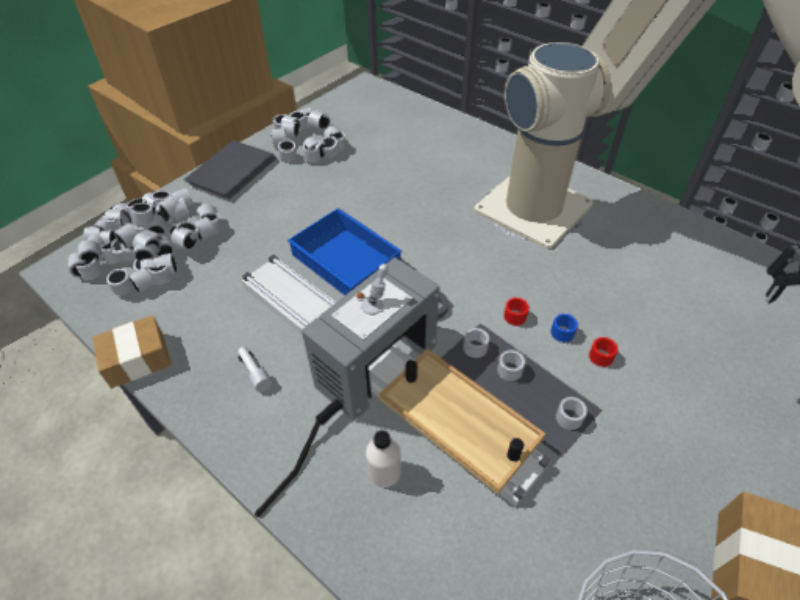

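The top view shows three bright rings on the dark tray at (203,358), (280,367) and (324,367) in the 800-px picture. Look-alikes to leave alone: red rings (214,448) and (317,433), the blue ring (263,449), the loose piles at right, and the basket. The carriage is at the left end with knobs at (215,273) and (341,274), the toggle is at about (390,265), and the crate at (528,368).

```bash
cat > m.py <<'E'
from h import *
def rings(W,zlo,zhi,box,im):
    x0,x1,y0,y1=box
    m=(W[...,2]>zlo)&(W[...,2]<zhi)&(W[...,0]>x0)&(W[...,0]<x1)&(W[...,1]>y0)&(W[...,1]<y1)
    n,l,st,ce=cv2.connectedComponentsWithStats(m.astype(np.uint8))
    out=[]
    for i in range(1,n):
        if st[i,4]<25: continue
        P=W[l==i]; (cx,cy),r=cv2.minEnclosingCircle(P[:,:2].astype(np.float32)); out.append((cx,cy,r,np.median(P[:,2]),st[i,4],ce[i]))
    return out
E
python3 - <<'E'
from m import *
np.set_printoptions(precision=1,suppress=True)
for n in('top','scene'):
    z=np.load('/tmp/'+n+'.npz'); c=ctrl.calibration(n); W=cloud(c,z['d'].astype(float)); im=z['im']
    print(n)
    if n=='top':
        # coarse: tray & ring
        for u,v in [(203,358),(280,367),(324,367)]: print('ring c z39',onz(c,u/1.5625,v/1.5625,39))
        for u,v in [(215,273),(341,274)]: print('knob z95',onz(c,u/1.5625,v/1.5625,95))
    for r in rings(W,30,45,(330,560,50,420),im): print('ring',np.array(r[:5]),r[5])
    # knobs
    for r in rings(W,82,105,(480,680,50,420),im): print('knob',np.array(r[:5]))
    # housing top
    m=(W[...,2]>170)&(W[...,2]<190)&(W[...,0]>430)&(W[...,0]<800)&(abs(W[...,1])<200)
    P=W[m][:,:2].astype(np.float32); print('housing',cv2.minAreaRect(P),np.median(W[m][:,2]))
    # toggle
    m=(W[...,2]>192)&(W[...,2]<300)&(W[...,0]>430)&(W[...,0]<800)&(abs(W[...,1])<150)
    P=W[m]; P=P[np.argsort(P[:,2])]; print('toggle',len(P)); print(P[::max(1,len(P)//25)])
    # crate rim
    m=(W[...,2]>44)&(W[...,2]<56)&(W[...,0]>330)&(W[...,0]<560)&(W[...,1]<-60)&(W[...,1]>-420)
    print('crate',cv2.minAreaRect(W[m][:,:2].astype(np.float32)))
    m=(W[...,2]>52)&(W[...,2]<62)&(W[...,0]>460)&(W[...,0]<720)&(W[...,1]>50)&(W[...,1]<420)
    print('carriage',cv2.minAreaRect(W[m][:,:2].astype(np.float32)),m.sum())
    m=(W[...,2]>12)&(W[...,2]<24)&(W[...,0]>330)&(W[...,0]<500)&(W[...,1]>-80)&(W[...,1]<90)
    print('setting',cv2.minEnclosingCircle(W[m][:,:2].astype(np.float32)))
c=ctrl.calibration('scene');im=np.load('/tmp/scene.npz')['im']; save('tog',cv2.resize(im[150:230,190:310],None,fx=6,fy=6,interpolation=2))
E
```

```text
top
ring c z39 [464.7 354.2  39. ]
ring c z39 [445.3 215.2  39. ]
ring c z39 [443.4 136.3  39. ]
knob z95 [609.2 320.2  95. ]
knob z95 [601.6  99.9  95. ]
ring [465.4 358.   24.   37.5 109. ] [129.1 229.2]
ring [447.3 217.6  24.4  37.2 106. ] [178.1 234.2]
ring [446.3 135.8  23.9  38.   99. ] [207.7 233.9]
ring [332.6 153.3  22.3  35.6  40. ] [202.2 271.9]
knob [614.5 327.1  11.   93.3  56. ]
knob [605.3 102.2  11.1  93.4  53. ]
housing ((602.707763671875, 13.615516662597656), (111.2044448852539, 232.1903839111328), 88.30243682861328) 180.0330155923075
toggle 98
[[595.  -12.3 192.6]
 [602.2   7.6 197.3]
 [606.9  12.6 199.9]
 [603.9  12.7 202.1]
 [606.4  17.6 203. ]
 [600.3  10.4 207. ]
 [599.7  17.9 211.1]
 [598.8  15.6 215.7]
 [595.8   8.3 217. ]
 [595.   13.3 221.7]
 [587.3   3.8 222.1]
 [584.8   3.9 222.3]
 [589.7   8.6 222.8]
 [587.2   8.7 223.3]
 [589.8  18.4 223.8]
 [592.2  18.3 224. ]
 [589.5  13.5 224.9]
 [591.5   8.7 226.3]
 [584.4  23.4 226.7]
 [586.5  16.1 227.9]
 [586.5  18.5 228.2]
 [583.5  16.2 230.6]
 [573.1   7.3 246.5]
 [573.   21.6 249.1]
 [565.3  17.1 250.9]
 [577.
[... 1151 characters left out ...]
3 212.1]
 [598.9  21.2 214.7]
 [595.6  11.4 216.4]
 [594.6  21.  218.5]
 [597.3  20.1 220.2]
 [597.7  17.1 222.2]
 [584.2  12.  222.6]
 [591.   11.2 224. ]
 [583.1  21.4 224.4]
 [588.   22.3 225.3]
 [591.2  25.3 226.4]
 [580.2  22.5 230.3]
 [580.   22.5 234. ]
 [572.7  23.2 239.6]
 [582.1  18.1 243.9]
 [571.5  25.8 247.8]
 [573.8  11.  250.8]
 [577.8  14.7 252.8]
 [575.1  19.1 253.6]
 [570.1  18.1 256.2]]
crate ((434.0169372558594, -229.33181762695312), (215.09226989746094, 155.84718322753906), 85.92668151855469)
carriage ((607.209716796875, 199.7826690673828), (225.26478576660156, 298.9375915527344), 0.04340984299778938) 907
setting ((441.4707336425781, 40.45415496826172), 67.7102279663086)
```

View pics/tog.png

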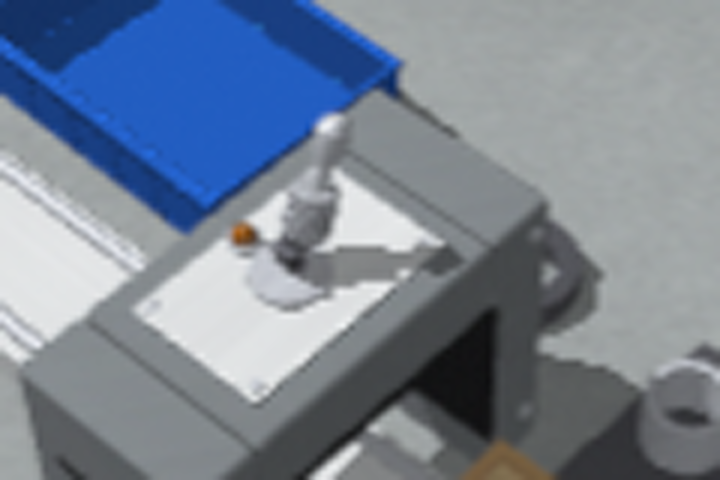

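The crop shows the silver lever leaning towards the robot with its knurled collar down. It matches the geometry I worked out from the data: demag at about (603, 14) with yaw −2.2°. Next I'll write a helper that works out moves, then start.

```bash
cat > t.py <<'E'
from m import *
from scipy.spatial.transform import Rotation as R
YAW=np.radians(-2.2); O=np.array([603,14,0.])
Rd=R.from_euler('z',YAW).as_matrix()
def D(x,y,z): return O+Rd@np.array([x,y,z],float)   # demag -> world
def inD(p): return Rd.T@(np.array(p)-O)
DOWN=Rd@np.array([[0,1,0],[1,0,0],[0,0,-1.]])  # cols tool x=+y, y=+x, z=down
def lever(a): # tool along lever, angle a from vertical (+ = away); tool y=-demag y or so
    z=np.array([-np.sin(a),0,-np.cos(a)]); y=np.array([0,-1.,0]); x=np.cross(y,z); return Rd@np.column_stack([x,y,z])
def to(pos,rot,label=''):
    s=ctrl.observe(); A=s['tcp_rot']; sh=A.T@(np.array(pos)-s['tool_pos'])/1000; rv=R.from_matrix(A.T@rot).as_rotvec(degrees=True)
    print(label,'turn',np.round(rv,1),'shift',np.round(sh,4),'t',round(s['time_s'],1))
def st():
    s=ctrl.observe(); print('t %.1f'%s['time_s'],'pos',np.round(s['tool_pos'],1),'demag',np.round(inD(s['tool_pos']),1),'F',np.round(s['force'],1),'w',round(s['grip_width'],3))
E
python3 - <<'E'
from t import *
to([447.5,137,90],DOWN)
for a in(-60,0,60): print(a,D(0,205+a,0))
E
```

```text
turn [-0.1  0.  69.2] shift [-0.3583 -0.3232  0.1411] t 0.1
-60 [608.56623232 158.89312288   0.        ]
0 [610.86950086 218.84889786   0.        ]
60 [613.17276941 278.80467285   0.        ]
```

Emit:
drive_tool --motion "0 0 7 -0.035 -0.032 0.014 0.1;0 0 14 -0.071 -0.064 0.028 0.1;0 0 21 -0.107 -0.097 0.042 0.1;0 0 28 -0.143 -0.129 0.056 0.1;0 0 35 -0.179 -0.161 0.07 0.1;0 0 42 -0.215 -0.194 0.08 0.1;0 0 49 -0.25 -0.226 0.09 0.1;0 0 56 -0.286 -0.258 0.1 0.1;0 0 63 -0.322 -0.29 0.11 0.1;0 0 69.2 -0.358 -0.323 0.12 0.1" --grip_force 50

```text
time_s: 0.93
tool_pos: [414.2, 207.5, 127.2]
tcp_rot: [[0.044, 0.999, -0.001], [0.999, -0.044, -0.001], [-0.001, -0.001, -1.0]]
force: [0.3, 0.1, -0.0]
grip_width: 0.9
```

```bash
cat > look.py <<'E'
from t import *
np.set_printoptions(precision=1,suppress=True)
def look(zb,box,h=36):
    for n in('top','scene'):
        im,d,c=cam(n); W=cloud(c,d.astype(float))
        print(n,[np.round(r[:5],1).tolist() for r in rings(W,zb+h-9,zb+h+6,box,im)])
E
python3 - <<'E'
from look import *
look(3,(400,525,80,420)); st(); to([447.5,137,30],DOWN)
im,d,c=cam('scene'); save('a1',cv2.resize(im[120:330,220:450],None,fx=3,fy=3)[:600])
E
```

```text
top [[468.5, 359.0, 23.3, 37.7, 60.0], [445.5, 135.8, 23.8, 38.1, 97.0]]
scene [[449.4, 138.2, 24.5, 36.3, 91.0], [450.3, 219.8, 24.9, 36.2, 112.0], [465.9, 361.0, 25.5, 37.1, 126.0]]
t 1.0 pos [414.7 204.5 126.4] demag [-195.5  183.1  126.4] F [-0.6  0.9  0.4] w 0.902
 turn [-0.2  0.2 -0.6] shift [-0.1  0.   0.1] t 1.0
```

View pics/a1.png

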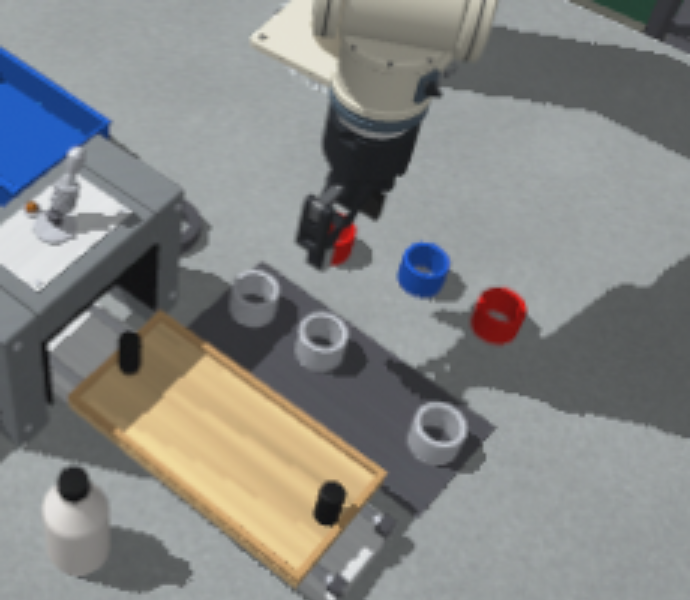

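The close crop shows three bright sleeves on the tray at (255,298), (322,340) and (437,432), clear of the red and blue ones. I'll take the one nearest the tunnel first.

```bash
sed -i 's/precision=1/precision=4/' look.py; python3 -c "
from look import *
to([447.5,137,60],DOWN)"
```

```text
turn [-0.1  0.1 -0.3] shift [-0.0679  0.0363  0.067 ] t 1.1
```

Emit:
drive_tool --motion "0 0 0 -0.03 0.018 0.02 0.1;0 0 0 -0.06 0.036 0.04 0.1;0 0 0 -0.068 0.0365 0.06 0.1;0 0 0 -0.068 0.0365 0.06 0.1;0 0 0 -0.068 0.0365 0.06 0.1;0 0 0 -0.068 0.0365 0.08 0.1;0 0 0 -0.068 0.0365 0.1 0.1;0 0 0 -0.068 0.0365 0.116 0.1;0 0 0 -0.068 0.0365 0.116 0.1;0 0 0 -0.068 0.0365 0.116 0.1"

```text
time_s: 1.92
tool_pos: [447.3, 138.1, 11.6]
tcp_rot: [[0.042, 0.999, -0.003], [0.999, -0.042, -0.002], [-0.002, -0.003, -1.0]]
force: [0.2, 0.3, -0.1]
grip_width: 0.898
```

Emit:
drive_tool --motion "0 0 0 0 0 0 0.8;0 0 0 0 0 0 0.8;0 0 0 0 0 0 0.8;0 0 0 0 0 0 0.8;0 0 0 0 0 0 0.8;0 0 0 0 0 0 0.8"

```text
time_s: 2.42
tool_pos: [448.2, 138.9, 13.3]
tcp_rot: [[0.042, 0.999, -0.0], [0.999, -0.042, -0.001], [-0.001, -0.0, -1.0]]
force: [-3.7, 3.4, 11.9]
grip_width: 0.536
```

```bash
python3 -c "
from look import *
st();to(D(0,145,85),DOWN)"
```

```text
t 2.4 pos [448.2 138.9  13.3] demag [-159.5  118.8   13.3] F [-3.7  3.4 11.9] w 0.536
 turn [-0.   0.1 -0.2] shift [ 0.0267  0.1594 -0.0718] t 2.4
```

Emit:
drive_tool --motion "0 0 0 0 0 -0.02 0.8;0 0 0 0 0 -0.04 0.8;0 0 0 0 0 -0.07 0.8;0 0 0 0 0 -0.1 0.8;0 0 0 0 0.02 -0.1 0.8;0 0 0 0.005 0.05 -0.1 0.8;0 0 0 0.015 0.08 -0.1 0.8;0 0 0 0.025 0.11 -0.1 0.8;0 0 0 0.027 0.14 -0.1 0.8;0 0 0 0.027 0.16 -0.1 0.8"

```text
time_s: 3.25
tool_pos: [612.2, 160.0, 114.5]
tcp_rot: [[0.042, 0.999, 0.003], [0.999, -0.042, -0.0], [-0.0, 0.003, -1.0]]
force: [0.4, 0.1, -1.6]
grip_width: 0.542
```

```bash
python3 -c "
from look import *
st();to(D(0,145,60),DOWN)
im,d,c=cam('scene'); save('a2',cv2.resize(im[120:330,220:450],None,fx=3,fy=3)[:600])"
```

```text
t 3.2 pos [612.2 160.  114.5] demag [  3.5 146.2 114.5] F [ 0.4  0.1 -1.6] w 0.542
 turn [ 0.2  0.  -0.2] shift [-0.0012 -0.0037  0.0545] t 3.2
```

View pics/a2.png

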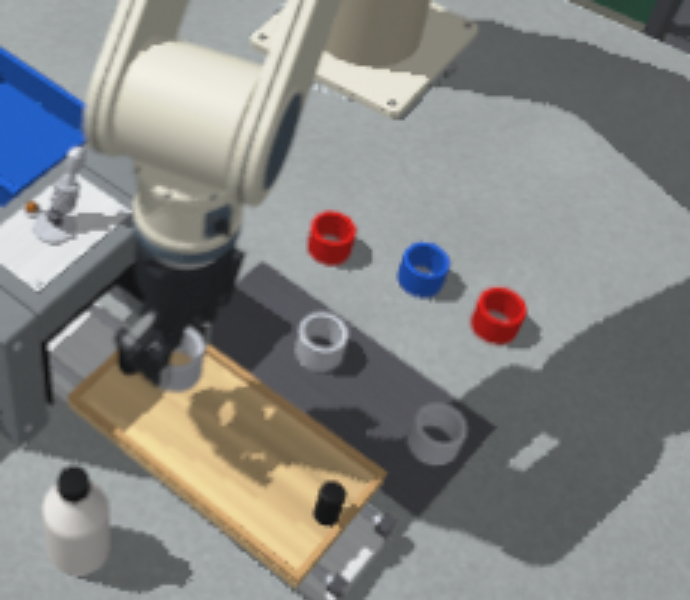

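The ring is held upright above the lead end of the deck at (175,355) in the crop. I'll lower it.

Emit:
drive_tool --motion "0 0 0 -0.001 -0.0035 0.015 0.8;0 0 0 -0.001 -0.0035 0.03 0.8;0 0 0 -0.001 -0.0035 0.043 0.8;0 0 0 -0.001 -0.0035 0.05 0.8;0 0 0 -0.001 -0.0035 0.053 0.8;0 0 0 -0.001 -0.0035 0.0535 0.8;0 0 0 -0.001 -0.0035 0.0535 0.8;0 0 0 -0.001 -0.0035 0.0535 0.3;0 0 0 -0.001 -0.0035 0.0535 0.25;0 0 0 -0.001 -0.0035 0.0535 0.25"

```text
time_s: 4.13
tool_pos: [612.8, 158.9, 62.1]
tcp_rot: [[0.043, 0.999, 0.008], [0.999, -0.043, 0.001], [0.001, 0.008, -1.0]]
force: [0.8, -0.2, -0.3]
grip_width: 0.751
```

Emit:
drive_tool --motion "0 0 0 0 0 0 0.2;0 0 0 0 0 -0.02 0.2;0 0 0 0 0 -0.04 0.2;0 0 0 0 -0.02 -0.07 0.2;0 0 0 0.02 -0.06 -0.07 0.2;0 0 0 0.04 -0.1 -0.07 0.2;0 0 0 0.06 -0.14 -0.07 0.2;0 0 0 0.06 -0.16 -0.07 0.2;0 0 0 0.06 -0.16 -0.07 0.2;0 0 0 0.06 -0.16 -0.07 0.2"

```text
time_s: 4.97
tool_pos: [453.9, 226.2, 131.4]
tcp_rot: [[0.041, 0.999, 0.008], [0.999, -0.041, 0.001], [0.001, 0.008, -1.0]]
force: [0.1, -0.2, -0.2]
grip_width: 0.8
```

```bash
python3 -c "
from look import *
st();look(3,(400,525,80,420));look(50,(560,680,80,300));to([449.5,219,12],DOWN)"
```

```text
t 5.0 pos [453.9 226.2 131.4] demag [-157.1  206.3  131.4] F [ 0.1 -0.2 -0.2] w 0.8
top []
scene [[450.9, 219.4, 24.7, 37.0, 111.0], [467.2, 359.2, 24.9, 37.3, 128.0]]
top [[611.8, 156.6, 24.2, 84.8, 103.0]]
scene [[609.2, 109.3, 9.9, 85.7, 30.0], [613.4, 160.0, 24.2, 83.7, 121.0]]
 turn [ 0.5 -0.1 -0.3] shift [-0.0072 -0.0078  0.1192] t 5.2
```

Emit:
drive_tool --motion "0 0 0 -0.0075 -0.004 0.02 0.1;0.5 0 0 -0.0075 -0.004 0.05 0.1;0.5 0 0 -0.0075 -0.004 0.08 0.1;0.5 0 0 -0.0075 -0.004 0.1 0.1;0.5 0 0 -0.0075 -0.004 0.115 0.1;0.5 0 0 -0.0075 -0.004 0.119 0.1;0.5 0 0 -0.0075 -0.004 0.119 0.1;0.5 0 0 -0.0075 -0.004 0.119 0.1;0.5 0 0 -0.0075 -0.004 0.119 0.8;0.5 0 0 -0.0075 -0.004 0.119 0.8"

```text
time_s: 6.0
tool_pos: [453.7, 218.7, 13.2]
tcp_rot: [[0.044, 0.999, 0.002], [0.999, -0.044, 0.002], [0.002, 0.001, -1.0]]
force: [-2.9, 0.5, 3.9]
grip_width: 0.639
```

Emit:
drive_tool --motion "0 0 0 0 0 0 0.8;0 0 0 0 0 0 0.8;0 0 0 0 0 0 0.8;0 0 0 0 0 0 0.8;0 0 0 0 0 0 0.8"

```text
time_s: 6.42
tool_pos: [454.3, 218.9, 13.9]
tcp_rot: [[0.044, 0.999, 0.003], [0.999, -0.044, 0.003], [0.003, 0.003, -1.0]]
force: [-0.5, -1.4, 6.2]
grip_width: 0.547
```

```bash
python3 -c "
from look import *
st();to(D(0,205,110),DOWN)"
```

```text
t 6.4 pos [454.3 218.9  13.9] demag [-156.5  199.1   13.9] F [-0.5 -1.4  6.2] w 0.547
 turn [ 0.2 -0.2 -0.3] shift [ 0.007   0.1567 -0.0957] t 6.4
```

Emit:
drive_tool --motion "0 0 0 0 0 -0.02 0.8;0 0 0 0 0 -0.04 0.8;0 0 0 0 0 -0.07 0.8;0 0 0 0 0 -0.1 0.8;0 0 0 0 0.03 -0.1 0.8;0 0 0 0.003 0.06 -0.1 0.8;0 0 0 0.006 0.09 -0.1 0.8;0 0 0 0.007 0.12 -0.1 0.8;0 0 0 0.007 0.15 -0.1 0.8;0 0 0 0.007 0.157 -0.1 0.8"

```text
time_s: 7.25
tool_pos: [615.8, 218.8, 114.7]
tcp_rot: [[0.045, 0.999, 0.007], [0.999, -0.045, 0.004], [0.004, 0.007, -1.0]]
force: [0.3, -0.3, -1.3]
grip_width: 0.554
```

```bash
python3 -c "
from look import *
st();to(D(0,205,61),DOWN)"
```

```text
t 7.2 pos [615.8 218.8 114.7] demag [  4.9 205.1 114.7] F [ 0.3 -0.3 -1.3] w 0.554
 turn [ 0.4 -0.2 -0.4] shift [-0.0003 -0.0053  0.0537] t 7.2
```

Emit:
drive_tool --motion "0 0 0 0 -0.005 0.015 0.8;0.4 -0.2 0 0 -0.005 0.03 0.8;0.4 -0.2 0 0 -0.005 0.043 0.8;0.4 -0.2 0 0 -0.005 0.05 0.8;0.4 -0.2 0 0 -0.005 0.053 0.8;0.4 -0.2 0 0 -0.005 0.0535 0.8;0.4 -0.2 0 0 -0.005 0.0535 0.8;0.4 -0.2 0 0 -0.005 0.0535 0.3;0.4 -0.2 0 0 -0.005 0.0535 0.25;0.4 -0.2 0 0 -0.005 0.0535 0.25"

```text
time_s: 8.08
tool_pos: [611.4, 219.3, 61.3]
tcp_rot: [[0.045, 0.999, 0.001], [0.999, -0.045, 0.001], [0.001, 0.001, -1.0]]
force: [-0.1, 0.5, -0.2]
grip_width: 0.75
```

Emit:
drive_tool --motion "0 0 0 0 0 0 0.2;0 0 0 0 0 -0.02 0.2;0 0 0 0 0 -0.04 0.2;0 0 0 0.0 -0.02 -0.07 0.2;0 0 0 0.03 -0.06 -0.07 0.2;0 0 0 0.06 -0.1 -0.07 0.2;0 0 0 0.09 -0.13 -0.07 0.2;0 0 0 0.12 -0.15 -0.07 0.2;0 0 0 0.134 -0.15 -0.07 0.2;0 0 0 0.134 -0.15 -0.07 0.2"

```text
time_s: 8.92
tool_pos: [465.9, 363.9, 131.9]
tcp_rot: [[0.04, 0.999, 0.002], [0.999, -0.04, 0.003], [0.003, 0.002, -1.0]]
force: [-0.2, -0.6, 1.0]
grip_width: 0.802
```

```bash
python3 -c "
from look import *
st();look(3,(400,525,80,420));look(50,(560,680,80,300));to([466.5,358.5,12],DOWN)"
```

```text
t 8.9 pos [465.9 363.9 131.9] demag [-150.4  344.4  131.9] F [-0.2 -0.6  1. ] w 0.802
top [[465.6, 357.8, 24.1, 37.5, 99.0]]
scene [[466.7, 359.9, 24.5, 37.3, 123.0]]
top [[611.7, 156.0, 24.0, 84.8, 108.0], [609.3, 218.3, 24.3, 84.3, 116.0]]
scene [[608.6, 108.2, 10.2, 85.2, 29.0], [613.4, 160.4, 24.5, 83.4, 126.0], [612.7, 220.3, 24.1, 83.3, 132.0]]
 turn [ 0.  -0.  -0.4] shift [-0.0007 -0.0013  0.1192] t 9.1
```

Emit:
drive_tool --motion "0 0 0 -0.0005 -0.001 0.02 0.1;0 0 0 -0.0005 -0.001 0.05 0.1;0 0 0 -0.0005 -0.001 0.08 0.1;0 0 0 -0.0005 -0.001 0.1 0.1;0 0 0 -0.0005 -0.001 0.115 0.1;0 0 0 -0.0005 -0.001 0.119 0.1;0 0 0 -0.0005 -0.001 0.119 0.1;0 0 0 -0.0005 -0.001 0.119 0.1;0 0 0 -0.0005 -0.001 0.119 0.8;0 0 0 -0.0005 -0.001 0.119 0.8"

```text
time_s: 9.95
tool_pos: [467.8, 359.0, 13.5]
tcp_rot: [[0.045, 0.999, 0.002], [0.999, -0.045, 0.002], [0.002, 0.002, -1.0]]
force: [0.8, -0.6, 0.4]
grip_width: 0.638
```

Emit:
drive_tool --motion "0 0 0 0 0 0 0.8;0 0 0 0 0 0 0.8;0 0 0 0 0 0 0.8;0 0 0 0 0 0 0.8;0 0 0 0 0 0 0.8"

```text
time_s: 10.37
tool_pos: [468.2, 359.4, 14.2]
tcp_rot: [[0.045, 0.999, 0.003], [0.999, -0.045, 0.002], [0.002, 0.003, -1.0]]
force: [0.1, -1.0, 5.7]
grip_width: 0.541
```

```bash
python3 -c "
from look import *
st();to(D(0,265,110),DOWN)"
```

```text
t 10.4 pos [468.2 359.4  14.2] demag [-148.   339.9   14.2] F [ 0.1 -1.   5.7] w 0.541
 turn [ 0.2 -0.1 -0.4] shift [-0.0737  0.1488 -0.0955] t 10.4
```

Emit:
drive_tool --motion "0 0 0 0 0 -0.02 0.8;0 0 0 0 0 -0.04 0.8;0 0 0 0 0 -0.07 0.8;0 0 0 0 0 -0.1 0.8;0 0 0 -0.01 0.03 -0.1 0.8;0 0 0 -0.025 0.06 -0.1 0.8;0 0 0 -0.04 0.09 -0.1 0.8;0 0 0 -0.055 0.12 -0.1 0.8;0 0 0 -0.07 0.145 -0.1 0.8;0 0 0 -0.074 0.146 -0.1 0.8"

```text
time_s: 11.2
tool_pos: [614.7, 276.2, 114.6]
tcp_rot: [[0.048, 0.999, 0.007], [0.999, -0.048, 0.002], [0.003, 0.006, -1.0]]
force: [0.0, -0.1, -1.3]
grip_width: 0.541
```

```bash
python3 -c "
from look import *
st();to(D(0,265,61.2),DOWN)"
```

```text
t 11.2 pos [614.7 276.2 114.6] demag [  1.6 262.5 114.6] F [ 0.  -0.1 -1.3] w 0.541
 turn [ 0.4 -0.2 -0.5] shift [ 0.0023 -0.002   0.0534] t 11.2
```

Emit:
drive_tool --motion "0 0 0 0.002 -0.002 0.015 0.8;0.4 -0.2 -0.4 0.002 -0.002 0.03 0.8;0.4 -0.2 -0.4 0.002 -0.002 0.043 0.8;0.4 -0.2 -0.4 0.002 -0.002 0.05 0.8;0.4 -0.2 -0.4 0.002 -0.002 0.053 0.8;0.4 -0.2 -0.4 0.002 -0.002 0.0535 0.8;0.4 -0.2 -0.4 0.002 -0.002 0.0535 0.8;0.4 -0.2 -0.4 0.002 -0.002 0.0535 0.3;0.4 -0.2 -0.4 0.002 -0.002 0.0535 0.25;0.4 -0.2 -0.4 0.002 -0.002 0.0535 0.25"

```text
time_s: 12.03
tool_pos: [613.0, 278.9, 61.0]
tcp_rot: [[0.04, 0.999, -0.0], [0.999, -0.04, -0.001], [-0.001, -0.0, -1.0]]
force: [0.3, -0.3, -0.3]
grip_width: 0.75
```

Emit:
drive_tool --motion "0 0 0 0 0 0 0.2;0 0 0 0 0 -0.03 0.2;0 0 0 0 0 -0.07 0.2;0 0 0 0 -0.01 -0.11 0.2;0 0 0 0 -0.03 -0.15 0.2;0 0 0 0 -0.05 -0.19 0.2;0 0 0 -0.03 -0.07 -0.23 0.2;0 0 0 -0.06 -0.09 -0.26 0.2;0 0 0 -0.09 -0.11 -0.28 0.2;0 0 0 -0.09 -0.11 -0.28 0.2"

```text
time_s: 12.87
tool_pos: [498.5, 192.0, 344.3]
tcp_rot: [[0.04, 0.999, 0.003], [0.999, -0.04, 0.0], [0.0, 0.003, -1.0]]
force: [0.2, 0.2, -0.4]
grip_width: 0.8
```

```bash
cat > tg.py <<'E'
from look import *
P=D(0,0,178)
def tcp(a,s): # TCP when grasp point at distance s along lever
    u=Rd@np.array([np.sin(a),0,np.cos(a)]); return P+u*(s-19)
E
python3 -c "
from tg import *
st();look(50,(560,680,80,330));
L=lever(-.4); to(tcp(-.4,43+130),L); print(ctrl.observe()['joints'])
L2=L@np.diag([-1,-1,1]); to(tcp(-.4,173),L2,'alt')"
```

```text
t 12.9 pos [498.5 192.  344.3] demag [-111.3  173.9  344.3] F [ 0.2  0.2 -0.4] w 0.8
top [[611.4, 157.4, 24.0, 84.4, 110.0]]
scene [[610.0, 110.0, 9.7, 85.3, 31.0], [612.9, 161.2, 25.3, 83.8, 128.0], [612.8, 221.5, 24.2, 83.4, 130.0], [613.5, 279.2, 23.6, 84.2, 139.0]]
 turn [-17.8  17.8  88.5] shift [-0.1739  0.051   0.0244] t 13.0
[19.8054  9.7745 98.043  -0.0503 71.9352 22.212 ]
alt turn [-17.8 -17.8 -88.9] shift [-0.1739  0.051   0.0244] t 13.0
```

Emit:
drive_tool --motion "-1.4 -1.4 -7 -0.015 0.005 0 0.2;-2.8 -2.8 -14 -0.03 0.01 0 0.2;-4.1 -4.1 -20.5 -0.045 0.015 0 0.2;-5.5 -5.5 -27.4 -0.06 0.02 0.005 0.2;-6.9 -6.9 -34.2 -0.075 0.025 0.005 0.2;-8.2 -8.2 -41 -0.09 0.03 0.01 0.2;-9.6 -9.6 -48 -0.105 0.035 0.01 0.2;-11 -11 -55 -0.12 0.04 0.015 0.2;-12.3 -12.3 -61.5 -0.135 0.045 0.02 0.2;-13.7 -13.7 -68.4 -0.15 0.05 0.024 0.2"

```text
time_s: 13.8
tool_pos: [543.5, 40.2, 319.1]
tcp_rot: [[-0.871, 0.382, 0.31], [0.38, 0.922, -0.069], [-0.312, 0.058, -0.948]]
force: [-0.7, -0.0, -0.1]
grip_width: 0.8
```

```bash
python3 -c "
from tg import *
L2=lever(-.4)@np.diag([-1,-1,1]); to(tcp(-.4,173),L2,'alt')"
```

```text
alt turn [ -4.   -4.1 -20.2] shift [-0.009  -0.0222  0.0009] t 13.8
```

Emit:
drive_tool --motion "-1.3 -1.4 -6.7 -0.003 -0.007 0 0.2;-2.7 -2.8 -13.4 -0.006 -0.015 0 0.2;-4 -4.1 -20.2 -0.009 -0.022 0 0.2;-4 -4.1 -20.2 -0.009 -0.022 0 0.2;-4 -4.1 -20.2 -0.009 -0.022 0 0.2;-4 -4.1 -20.2 -0.009 -0.022 0 0.2"

```text
time_s: 14.3
tool_pos: [543.3, 16.9, 320.4]
tcp_rot: [[-0.92, 0.042, 0.389], [0.039, 0.999, -0.016], [-0.389, 0.0, -0.921]]
force: [-0.4, 0.7, 0.3]
grip_width: 0.803
```

```bash
python3 -c "
from tg import *
st();L2=lever(-.4)@np.diag([-1,-1,1]); to(tcp(-.4,173),L2,'alt');to(tcp(-.4,43),L2,'fin')
T=ctrl.calibration('scene');im,d,c=cam('scene'); 
# tip position from scene & top
for n in('scene','top'):
    im,d,c=cam(n);W=cloud(c,d.astype(float)); m=(W[...,2]>243)&(W[...,2]<262)&(abs(W[...,0]-570)<25)&(abs(W[...,1]-14)<20); print(n,m.sum(),np.nanmean(W[m],0), [proj(c,D(-.389*s,0,178+.921*s)).round(1) for s in (0,38,85)])
    save('b_'+n,cv2.resize(im[130:240,170:330],(800,550)) if n=='scene' else im)
"
```

```text
t 14.3 pos [543.3  16.9 320.4] demag [-59.8   0.6 320.4] F [-0.4  0.7  0.3] w 0.803
alt turn [-0.1 -0.  -0.2] shift [ 0.0004 -0.0006  0.0004] t 14.3
fin turn [-0.1 -0.  -0.2] shift [ 0.0003 -0.0004  0.1304] t 14.3
scene 35 [575.6933  20.4281 250.8611] [array([237.5, 195.7]), array([240.9, 183.8]), array([245.2, 168.4])]
top 33 [571.566   15.0575 253.616 ] [array([250.3, 168.2]), array([250.5, 171.4]), array([250.8, 175.7])]
```

View pics/b_scene.png

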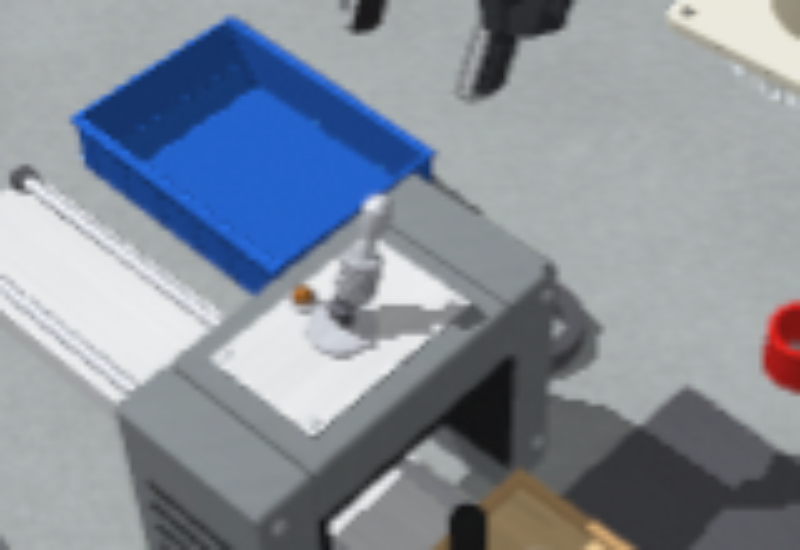

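The crop shows the lever tip at (377,205) and the collar at (358,275). They sit 1–2 px from the prediction, so I'll nudge by about 1.5 mm. The gripper is aligned along the lever, and I'll come down on it.

Emit:
drive_tool --motion "0 0 0 -0.001 0.001 0.03 0.2;0 0 0 -0.001 0.001 0.06 0.2;0 0 0 -0.001 0.001 0.09 0.2;0 0 0 -0.001 0.001 0.11 0.2;0 0 0 -0.001 0.001 0.12 0.2;0 0 0 -0.001 0.001 0.127 0.2;0 0 0 -0.001 0.001 0.130 0.2;0 0 0 -0.001 0.001 0.130 0.2;0 0 0 -0.001 0.001 0.130 0.5" --grip_force 60

```text
time_s: 15.2
tool_pos: [595.2, 16.2, 202.3]
tcp_rot: [[-0.92, 0.039, 0.39], [0.036, 0.999, -0.015], [-0.391, -0.0, -0.92]]
force: [0.3, 0.9, 0.9]
grip_width: 0.674
```

Emit:
drive_tool --motion "0 0 0 0 0 0 0.95;0 0 0 0 0 0 0.95;0 0 0 0 0 0 0.95;0 0 0 0 0 0 0.95;0 0 0 0 0 0 0.95;0 0 0 0 0 0 0.95;0 0 0 0 0 0 0.95;0 0 0 0 0 0 0.95"

```text
time_s: 15.87
tool_pos: [595.5, 16.1, 203.5]
tcp_rot: [[-0.919, 0.039, 0.392], [0.036, 0.999, -0.016], [-0.392, -0.0, -0.92]]
force: [-3.5, -0.7, 6.8]
grip_width: 0.233
```

```bash
python3 -c "
from tg import *
P+=[1,1.5,0]
st();print(ctrl.observe()['moment']);L2=lever(-.4)@np.diag([-1,-1,1]); to(tcp(-.4,43),L2,'fin')"
```

```text
t 15.9 pos [595.5  16.1 203.5] demag [ -7.6   1.8 203.5] F [-3.5 -0.7  6.8] w 0.233
[-0.1376  0.3513 -0.0369]
fin turn [-0.   0.2 -0. ] shift [ 0.0021 -0.0003  0.0028] t 15.9
```

Emit:
drive_tool --motion "0 0 0 0 0 -0.003 0.95;0 0 0 0 0 -0.006 0.95;0 0 0 0 0 -0.009 0.95;0 0 0 0 0 -0.009 0.95;0 0 0 0 0 -0.009 0.95;0 0 0 0 0 -0.009 0.95;0 0 0 0 0 -0.009 0.95;0 0 0 0 0 -0.009 0.95"

```text
time_s: 16.53
tool_pos: [592.0, 16.2, 211.7]
tcp_rot: [[-0.919, 0.039, 0.392], [0.036, 0.999, -0.016], [-0.392, -0.0, -0.92]]
force: [2.3, -0.8, -4.4]
grip_width: 0.235
```

```bash
python3 -c "
from tg import *
P+=[1,1.5,0]
st();s0=np.array([595.5,16.1,203.5]);s=ctrl.observe();print(s['tcp_rot'].T@(s['tool_pos']-s0),s['tcp_rot'].T@s['force'])
u=Rd@np.array([-np.sin(.4),0,np.cos(.4)]);v=s['tool_pos']-P;r=v@u;print('radial',r,'off',v-r*u)
for k in range(1,11):
    a=-.4+.8*k/10; uu=Rd@np.array([np.sin(a),0,np.cos(a)]);sh=s['tcp_rot'].T@(P+(r)*uu-s['tool_pos'])/1000
    print(k,np.degrees(.08*k).round(1),sh.round(4))"
```

```text
t 16.5 pos [592.   16.2 211.7] demag [-11.1   1.8 211.7] F [ 2.3 -0.8 -4.4] w 0.235
[ 0.0181 -0.0291 -8.8745] [-0.4256 -0.7402  4.9465]
radial 35.6780805152896 off [1.8881 0.1768 0.7948]
1 4.6 [-0.0008 -0.0002  0.0001]
2 9.2 [-0.0036 -0.0002  0.0005]
3 13.8 [-0.0064 -0.0002  0.001 ]
4 18.3 [-0.0092 -0.0002  0.0018]
5 22.9 [-0.0118 -0.0002  0.0029]
6 27.5 [-0.0144 -0.0002  0.0041]
7 32.1 [-0.0169 -0.0002  0.0055]
8 36.7 [-0.0192 -0.0002  0.0071]
9 41.3 [-0.0215 -0.0002  0.0089]
10 45.8 [-0.0235 -0.0002  0.0109]
```

Emit:
drive_tool --motion "0 4.6 0 -0.0029 0 0.0002 0.95;0 9.2 0 -0.0057 0 0.0006 0.95;0 13.8 0 -0.0085 0 0.0013 0.95;0 18.3 0 -0.0112 0 0.0021 0.95;0 22.9 0 -0.0138 0 0.0032 0.95;0 27.5 0 -0.0164 0 0.0045 0.95;0 32.1 0 -0.0188 0 0.006 0.95;0 36.7 0 -0.0211 0 0.0077 0.95;0 41.3 0 -0.0233 0 0.0095 0.95;0 45.8 0 -0.0253 0 0.0115 0.95"

```text
time_s: 17.37
tool_pos: [619.6, 15.1, 210.5]
tcp_rot: [[-0.92, 0.039, -0.39], [0.036, 0.999, 0.015], [0.39, -0.0, -0.921]]
force: [-2.3, -0.1, -5.2]
grip_width: 0.237
```

```bash
python3 -c "
from tg import *
P+=[2,1.5,0]
st();s=ctrl.observe();print(s['tcp_rot'].T@s['force'],s['moment'],s['joints'])
z=-s['tcp_rot'][:,2];print('tilt',np.arctan2((Rd.T@z)[0],z[2]))
L2=lever(.4)@np.diag([-1,-1,1]); to(tcp(.4,54.7),L2,'end')"
```

```text
t 17.4 pos [619.6  15.1 210.5] demag [ 16.5   1.8 210.5] F [-2.3 -0.1 -5.2] w 0.237
[ 0.042  -0.1837  5.6763] [-0.049  -0.4484  0.0217] [ -0.0991  36.237   79.2999   0.823   87.424  -88.0548]
tilt 0.4009816000283443
end turn [ 0.  -0.1 -0. ] shift [ 0.0008 -0.0002 -0.0001] t 17.4
```

Emit:
drive_tool --motion "0 0 0 0 0 0 0.95;0 0.3 0 -0.0005 0 0.003 0.95;0 0.3 0 -0.0005 0 0.006 0.95;0 0.3 0 -0.0005 0 0.009 0.95;0 0.3 0 -0.0005 0 0.009 0.95;0 0.3 0 -0.0005 0 0.009 0.95"

```text
time_s: 17.87
tool_pos: [616.4, 15.3, 202.3]
tcp_rot: [[-0.918, 0.039, -0.394], [0.036, 0.999, 0.015], [0.394, -0.0, -0.919]]
force: [-0.9, -0.1, -3.0]
grip_width: 0.238
```

```bash
python3 -c "
from tg import *
st();s=ctrl.observe();print(s['tcp_rot'].T@s['force'],s['moment'])"
```

```text
t 17.9 pos [616.4  15.3 202.3] demag [ 13.4   1.8 202.3] F [-0.9 -0.1 -3. ] w 0.238
[-0.3534 -0.1227  3.1195] [-0.0251 -0.1722  0.0359]
```

Emit:
drive_tool --motion "0 0 0 0 0 0 0.5;0 0 0 0 0 0 0.2;0 0 0 0 0 0 0.2;0 0 0 0 0 0 0.2;0 0 0 0 0 -0.03 0.2;0 0 0 0 0 -0.06 0.2;0 0 0 0 0 -0.09 0.2;0 0 0 0 0 -0.12 0.2;0 0 0 0 0 -0.13 0.2;0 0 0 0 0 -0.13 0.2"

```text
time_s: 18.7
tool_pos: [669.5, 13.2, 324.8]
tcp_rot: [[-0.921, 0.039, -0.388], [0.036, 0.999, 0.015], [0.388, -0.0, -0.921]]
force: [-0.7, 0.2, -0.3]
grip_width: 0.798
```

```bash
python3 -c "
from tg import *
st()
look(50,(560,680,80,330))
for n in('scene','top'):
    im,d,c=cam(n);W=cloud(c,d.astype(float)); m=(W[...,2]>243)&(W[...,2]<262)&(abs(W[...,0]-637)<25)&(abs(W[...,1]-14)<20); print(n,m.sum(),np.nanmean(W[m],0), [proj(c,D(.389*s,0,178+.921*s)).round(1) for s in (0,38,48,85)])
    if n=='scene': save('c1',cv2.resize(im[130:240,170:330],(800,550)))
to(D(0,317,120),DOWN)
"
```

```text
t 18.7 pos [669.5  13.2 324.8] demag [ 66.5   1.8 324.8] F [-0.7  0.2 -0.3] w 0.798
top [[611.3, 157.2, 23.9, 84.6, 110.0], [611.0, 278.1, 24.4, 84.4, 110.0], [609.5, 218.8, 23.8, 84.8, 113.0]]
scene [[610.4, 110.3, 9.6, 85.6, 27.0], [613.5, 161.0, 24.1, 83.7, 128.0], [612.6, 221.3, 24.5, 83.3, 130.0], [613.1, 279.2, 23.8, 84.1, 139.0]]
scene 31 [635.4619  18.6008 251.7653] [array([237.5, 195.7]), array([232.9, 190.2]), array([231.6, 188.7]), array([226.6, 182.8])]
top 0 [nan nan nan] [array([250.3, 168.2]), array([250.6, 159.6]), array([250.7, 157.3]), array([251. , 148.2])]
 turn [-18.4 -18.4  88.6] shift [-0.021   0.3153  0.2085] t 18.9<string>:6: RuntimeWarning: Mean of empty slice
```

View pics/c1.png

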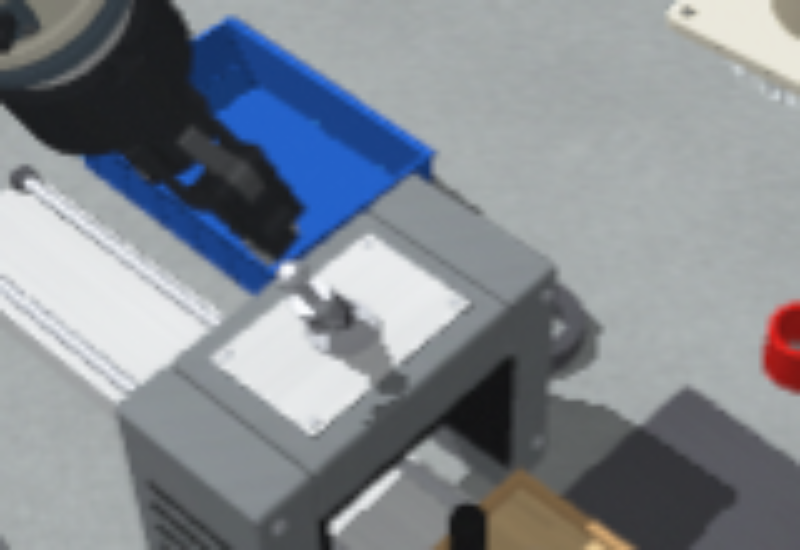

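The lever now leans away from the robot, tip at (290,270), with the collar low on it at (325,310). The coil is on. Next I'll go to the rear knob.

Emit:
drive_tool --motion "-1.4 -1.4 6.8 0 0.03 -0.01 0.2;-2.8 -2.8 13.6 0 0.06 -0.01 0.2;-4.2 -4.2 20.4 0 0.09 -0.01 0.2;-5.7 -5.7 27.3 0 0.12 -0.01 0.2;-7.1 -7.1 34 -0.005 0.15 0 0.2;-8.5 -8.5 41 -0.01 0.18 0.01 0.2;-9.9 -9.9 47.7 -0.01 0.21 0.02 0.2;-11.3 -11.3 54.5 -0.015 0.24 0.03 0.2;-12.7 -12.7 61.3 -0.02 0.27 0.04 0.2;-14.1 -14.1 68 -0.02 0.3 0.05 0.2"

```text
time_s: 19.73
tool_pos: [675.6, 313.7, 263.0]
tcp_rot: [[-0.306, 0.948, -0.085], [0.948, 0.311, 0.061], [0.084, -0.062, -0.995]]
force: [0.4, 0.2, -0.6]
grip_width: 0.807
```

```bash
python3 -c "
from tg import *
st();to(D(0,317,120),DOWN);look(50,(560,680,80,400),46)"
```

```text
t 19.7 pos [675.6 313.7 263. ] demag [ 61.  302.3 263. ] F [ 0.4  0.2 -0.6] w 0.807
 turn [-4.4 -4.2 20.2] shift [ 0.0226 -0.0431  0.1484] t 19.7
top [[605.3, 103.8, 10.5, 93.9, 49.0]]
scene [[607.2, 108.0, 11.2, 92.8, 49.0], [616.4, 330.4, 11.2, 93.6, 66.0]]
```

Emit:
drive_tool --motion "-1.4 -1.4 6.7 0.008 -0.015 0.03 0.2;-2.8 -2.8 13.4 0.016 -0.03 0.06 0.2;-4.4 -4.2 20.2 0.0205 -0.0435 0.09 0.2;-4.4 -4.2 20.2 0.0205 -0.0435 0.12 0.2;-4.4 -4.2 20.2 0.0205 -0.0435 0.148 0.2;-4.4 -4.2 20.2 0.0205 -0.0435 0.148 0.2;-4.4 -4.2 20.2 0.0205 -0.0435 0.148 0.2;-4.4 -4.2 20.2 0.0205 -0.0435 0.148 0.2"

```text
time_s: 20.5
tool_pos: [613.0, 331.7, 120.3]
tcp_rot: [[0.031, 1.0, -0.002], [1.0, -0.031, 0.0], [0.0, -0.002, -1.0]]
force: [0.6, -0.7, 0.2]
grip_width: 0.796
```

```bash
python3 -c "
from tg import *
st();to([615.5,328.8,64],DOWN)"
```

```text
t 20.5 pos [613.  331.7 120.3] demag [ -2.2 317.8 120.3] F [ 0.6 -0.7  0.2] w 0.796
 turn [-0.1 -0.   0.4] shift [-0.0028  0.0028  0.0563] t 20.5
```

Emit:
drive_tool --motion "0 0 0.4 -0.0028 0.0028 0.02 0.2;0 0 0.4 -0.0028 0.0028 0.04 0.2;0 0 0.4 -0.0028 0.0028 0.056 0.2;0 0 0.4 -0.0028 0.0028 0.056 0.2;0 0 0.4 -0.0028 0.0028 0.056 0.95;0 0 0.4 -0.0028 0.0028 0.056 0.95;0 0 0.4 -0.0028 0.0028 0.056 0.95;0 0 0.4 -0.0028 0.0028 0.056 0.95;0 0 0.4 -0.0028 0.0028 0.056 0.95;0 0 0.4 -0.0028 0.0028 0.056 0.95" --grip_force 40

```text
time_s: 21.33
tool_pos: [615.4, 329.3, 65.9]
tcp_rot: [[0.038, 0.999, -0.002], [0.999, -0.038, 0.001], [0.001, -0.002, -1.0]]
force: [-4.3, -0.0, 6.0]
grip_width: 0.241
```

```bash
python3 -c "
from tg import *
st();s=ctrl.observe();p=inD(s['tool_pos']);to(D(p[0],114,p[2]),DOWN)"
```

```text
t 21.3 pos [615.4 329.3  65.9] demag [  0.2 315.5  65.9] F [-4.3 -0.   6. ] w 0.241
 turn [-0.1 -0.   0. ] shift [-0.2015 -0.0001 -0.0002] t 21.3
```

Emit:
drive_tool --motion "0 0 0 -0.003 0 0 0.95;0 0 0 -0.009 0 0 0.95;0 0 0 -0.018 0 0 0.95;0 0 0 -0.03 0 0 0.95;0 0 0 -0.044 0 0 0.95;0 0 0 -0.058 0 0 0.95;0 0 0 -0.072 0 0 0.95;0 0 0 -0.084 0 0 0.95;0 0 0 -0.094 0 0 0.95;0 0 0 -0.1 0 0 0.95"

```text
time_s: 22.17
tool_pos: [611.3, 227.4, 66.0]
tcp_rot: [[0.039, 0.999, -0.003], [0.999, -0.039, 0.0], [0.0, -0.003, -1.0]]
force: [-2.5, 2.1, -0.5]
grip_width: 0.241
```

```bash
python3 -c "
from tg import *
st();s=ctrl.observe();p=inD(s['tool_pos']);to(D(0.2,114,65.9),DOWN)"
```

```text
t 22.2 pos [611.3 227.4  66. ] demag [  0.1 213.5  66. ] F [-2.5  2.1 -0.5] w 0.241
 turn [-0.2 -0.  -0. ] shift [-0.0995  0.0002  0.    ] t 22.2
```

Emit:
drive_tool --motion "0 0 0 -0.003 0 0 0.95;0 0 0 -0.009 0 0 0.95;0 0 0 -0.018 0 0 0.95;0 0 0 -0.03 0 0 0.95;0 0 0 -0.044 0 0 0.95;0 0 0 -0.058 0 0 0.95;0 0 0 -0.072 0 0 0.95;0 0 0 -0.084 0 0 0.95;0 0 0 -0.094 0 0 0.95;0 0 0 -0.1 0 0 0.95"

```text
time_s: 23.0
tool_pos: [607.2, 125.5, 66.0]
tcp_rot: [[0.04, 0.999, -0.003], [0.999, -0.04, 0.0], [-0.0, -0.003, -1.0]]
force: [-1.4, 2.3, -0.3]
grip_width: 0.244
```

Emit:
drive_tool --motion "0 0 0 0 0 0 0.5;0 0 0 0 0 0 0.2;0 0 0 0 0 0 0.2;0 0 0 0 0 0 0.2;0 0 0 0 0 -0.04 0.2;0 0 0 0 0 -0.08 0.2;0 0 0 0 0 -0.12 0.2;0 0 0 0 0 -0.16 0.2;0 0 0 0 0 -0.2 0.2;0 0 0 0 0 -0.25 0.2"

```text
time_s: 23.83
tool_pos: [607.6, 126.0, 309.6]
tcp_rot: [[0.039, 0.999, -0.003], [0.999, -0.039, 0.0], [-0.0, -0.003, -1.0]]
force: [0.4, 0.0, -0.4]
grip_width: 0.801
```

```bash
python3 -c "
from tg import *
st();look(50,(560,680,-180,250),46);to(D(0.2,-114,316),DOWN)"
```

```text
t 23.8 pos [607.6 126.  309.6] demag [  0.3 112.1 309.6] F [ 0.4  0.  -0.4] w 0.801
top [[597.3, -102.1, 10.6, 94.8, 48.0]]
scene [[608.2, 126.3, 10.2, 93.3, 48.0]]
 turn [ 0.6 -0.2 -0.1] shift [-0.2271 -0.0041 -0.0006] t 23.9
```

Emit:
drive_tool --motion "0 0 0 -0.03 0 -0.02 0.2;0 0 0 -0.07 0 -0.02 0.2;0.6 0 0 -0.11 0 -0.02 0.2;0.6 0 0 -0.15 -0.002 -0.02 0.2;0.6 0 0 -0.19 -0.003 -0.02 0.2;0.6 0 0 -0.225 -0.003 -0.01 0.2;0.6 0 0 -0.225 -0.003 0 0.2;0.6 0 0 -0.225 -0.003 0.03 0.2;0.6 0 0 -0.225 -0.003 0.06 0.2;0.6 0 0 -0.225 -0.003 0.06 0.2"

```text
time_s: 24.77
tool_pos: [597.2, -96.8, 249.4]
tcp_rot: [[0.039, 0.999, -0.01], [0.999, -0.039, 0.005], [0.005, -0.01, -1.0]]
force: [-1.8, -0.1, 0.1]
grip_width: 0.797
```

```bash
python3 -c "
from tg import *
st();look(50,(560,680,-180,250),46);to(D(0,-113,64),DOWN)"
```

```text
t 24.8 pos [597.2 -96.8 249.4] demag [  -1.5 -111.   249.4] F [-1.8 -0.1  0.1] w 0.797
top [[606.0, 121.9, 10.6, 94.6, 50.0]]
scene [[608.1, 126.6, 10.5, 93.1, 48.0]]
 turn [-0.1 -0.2 -0. ] shift [-0.0026 -0.001   0.1907] t 24.9
```

Emit:
drive_tool --motion "0 0 0 -0.003 0.001 0.03 0.2;0 0 0 -0.003 0.001 0.07 0.2;0 0 0 -0.003 0.001 0.11 0.2;0 0 0 -0.003 0.001 0.14 0.2;0 0 0 -0.003 0.001 0.165 0.2;0 0 0 -0.003 0.001 0.18 0.2;0 0 0 -0.003 0.001 0.189 0.2;0 0 0 -0.003 0.001 0.189 0.2;0 0 0 -0.003 0.001 0.189 0.2;0 0 0 -0.003 0.001 0.189 0.5"

```text
time_s: 25.7
tool_pos: [602.3, -99.5, 67.6]
tcp_rot: [[0.038, 0.999, 0.001], [0.999, -0.038, 0.003], [0.003, 0.001, -1.0]]
force: [-0.1, 1.2, 0.3]
grip_width: 0.679
```

Emit:
drive_tool --motion "0 0 0 0 0 0 0.95;0 0 0 0 0 0 0.95;0 0 0 0 0 0 0.95;0 0 0 0 0 0 0.95;0 0 0 0 0 0 0.95;0 0 0 0 0 0 0.95;0 0 0 0 0 0 0.95"

```text
time_s: 26.28
tool_pos: [598.3, -99.3, 68.5]
tcp_rot: [[0.038, 0.999, -0.007], [0.999, -0.038, 0.004], [0.004, -0.007, -1.0]]
force: [-15.0, -0.5, 15.2]
grip_width: 0.244
```

```bash
python3 -c "
from tg import *
st();s=ctrl.observe();p=inD(s['tool_pos']);to(D(p[0],-317,p[2]),DOWN)"
```

```text
t 26.3 pos [598.3 -99.3  68.5] demag [  -0.3 -113.4   68.5] F [-15.   -0.5  15.2] w 0.244
 turn [-0.4 -0.2  0. ] shift [-0.2036 -0.     -0.0007] t 26.3
```

Emit:
drive_tool --motion "0 0 0 -0.003 0 0 0.95;0 0 0 -0.009 0 0 0.95;0 0 0 -0.018 0 0 0.95;0 0 0 -0.03 0 0 0.95;0 0 0 -0.044 0 0 0.95;0 0 0 -0.058 0 0 0.95;0 0 0 -0.072 0 0 0.95;0 0 0 -0.084 0 0 0.95;0 0 0 -0.094 0 0 0.95;0 0 0 -0.1 0 0 0.95"

```text
time_s: 27.12
tool_pos: [594.1, -201.8, 68.6]
tcp_rot: [[0.04, 0.999, -0.007], [0.999, -0.04, 0.003], [0.003, -0.007, -1.0]]
force: [-5.2, 2.4, 6.3]
grip_width: 0.244
```

```bash
python3 -c "
from tg import *
st();s=ctrl.observe();p=inD(s['tool_pos']);to(D(-.3,-317,68),DOWN)"
```

```text
t 27.1 pos [ 594.1 -201.8   68.6] demag [  -0.6 -216.    68.6] F [-5.2  2.4  6.3] w 0.244
 turn [-0.4 -0.2 -0.1] shift [-0.101   0.0004  0.0003] t 27.1
```

Emit:
drive_tool --motion "0 0 0 -0.003 0 0 0.95;0 0 0 -0.009 0 0 0.95;0 0 0 -0.02 0 0 0.95;0 0 0 -0.034 0 0 0.95;0 0 0 -0.048 0 0 0.95;0 0 0 -0.062 0 0 0.95;0 0 0 -0.076 0 0 0.95;0 0 0 -0.088 0 0 0.95;0 0 0 -0.096 0 0 0.95;0 0 0 -0.098 0 0 0.95"

```text
time_s: 27.95
tool_pos: [590.1, -301.0, 68.5]
tcp_rot: [[0.042, 0.999, -0.007], [0.999, -0.042, 0.005], [0.005, -0.007, -1.0]]
force: [-2.5, 12.3, 8.5]
grip_width: 0.242
```

Emit:
drive_tool --motion "0 0 0 -0.001 0 0 0.95;0 0 0 -0.003 0 0 0.95;0 0 0 -0.005 0 0 0.95;0 0 0 -0.007 0 0 0.95;0 0 0 -0.007 0 0 0.95"

```text
time_s: 28.37
tool_pos: [590.0, -301.1, 68.5]
tcp_rot: [[0.043, 0.999, -0.009], [0.999, -0.043, 0.016], [0.016, -0.01, -1.0]]
force: [1.6, 35.8, 14.0]
grip_width: 0.24
```

```bash
python3 -c "
from tg import *
st()"
```

```text
t 28.4 pos [ 590.  -301.1   68.5] demag [  -0.9 -315.4   68.5] F [ 1.6 35.8 14. ] w 0.24
```

Emit:
drive_tool --motion "0 0 0 0 0 0 0.9;0 0 0 0 0 0 0.5;0 0 0 0 0 0 0.2;0 0 0 0 0 0 0.2;0 0 0 0 0 -0.04 0.2;0 0 0 0 0 -0.08 0.2;0 0 0 0 0 -0.12 0.2;0 0 0 0 0 -0.16 0.2;0 0 0 0 0 -0.2 0.2;0 0 0 0 0 -0.25 0.2"

```text
time_s: 29.2
tool_pos: [591.8, -306.1, 311.9]
tcp_rot: [[0.044, 0.999, -0.009], [0.999, -0.044, 0.016], [0.015, -0.009, -1.0]]
force: [1.2, -0.8, -0.5]
grip_width: 0.797
```

```bash
python3 -c "
from tg import *
st();look(50,(540,680,-350,150),46);look(50,(540,680,-350,150));
L2=lever(.4)@np.diag([-1,-1,1]); to([670,13.5,325],L2)"
```

```text
t 29.2 pos [ 591.8 -306.1  311.9] demag [   1.1 -320.3  311.9] F [ 1.2 -0.8 -0.5] w 0.797
top [[598.4, -77.6, 10.8, 94.3, 52.0], [589.5, -300.3, 11.0, 94.2, 53.0]]
scene [[591.9, -297.4, 11.6, 93.5, 33.0]]
top [[596.1, -246.3, 24.5, 85.4, 114.0], [594.3, -128.2, 24.0, 85.3, 102.0], [593.7, -184.7, 24.2, 84.8, 116.0]]
scene [[598.5, -243.6, 24.7, 83.7, 88.0], [595.5, -181.5, 24.9, 83.3, 98.0], [596.6, -123.6, 25.9, 83.7, 88.0]]
 turn [ 18.4  17.  -88.9] shift [ 0.3231  0.063  -0.0091] t 29.4
```

Emit:
drive_tool --motion "1.4 1.3 -6.8 0.025 0.006 -0.02 0.2;2.8 2.6 -13.6 0.05 0.012 -0.03 0.2;4.2 3.9 -20.4 0.075 0.018 -0.03 0.2;5.7 5.2 -27.3 0.1 0.025 -0.03 0.2;7.1 6.6 -34 0.125 0.03 -0.03 0.2;8.5 7.9 -41 0.15 0.035 -0.03 0.2;9.9 9.2 -47.7 0.175 0.04 -0.03 0.2;11.3 10.5 -54.5 0.2 0.045 -0.03 0.2;12.7 11.8 -61.3 0.225 0.05 -0.03 0.2;14.1 13 -68 0.25 0.055 -0.03 0.2"

```text
time_s: 30.23
tool_pos: [658.5, -59.0, 342.2]
tcp_rot: [[-0.865, 0.39, -0.315], [0.388, 0.919, 0.072], [0.317, -0.06, -0.946]]
force: [0.4, -0.1, 0.6]
grip_width: 0.798
```

```bash
python3 -c "
from tg import *
L2=lever(.4)@np.diag([-1,-1,1]); to([670,13.5,325],L2)"
```

```text
turn [  4.2   3.7 -20.6] shift [0.0127 0.0722 0.0179] t 30.2
```

Emit:
drive_tool --motion "1.4 1.2 -6.9 0.004 0.024 0.006 0.2;2.8 2.4 -13.8 0.008 0.048 0.012 0.2;4.2 3.7 -20.6 0.0127 0.0722 0.018 0.2;4.2 3.7 -20.6 0.0127 0.0722 0.018 0.2;4.2 3.7 -20.6 0.0127 0.0722 0.018 0.2;4.2 3.7 -20.6 0.0127 0.0722 0.018 0.2;4.2 3.7 -20.6 0.0127 0.0722 0.018 0.2"

```text
time_s: 30.82
tool_pos: [669.8, 12.2, 324.3]
tcp_rot: [[-0.92, 0.041, -0.389], [0.039, 0.999, 0.015], [0.39, -0.001, -0.921]]
force: [-0.2, -0.3, -0.4]
grip_width: 0.801
```

```bash
python3 -c "
from tg import *
L2=lever(.4)@np.diag([-1,-1,1]); to([616.4,15.3,202.3],L2)"
```

```text
turn [ 0.  -0.  -0.2] shift [0.0017 0.001  0.1332] t 30.8
```

Emit:
drive_tool --motion "0 0 0 0.0017 0.001 0.03 0.2;0 0 0 0.0017 0.001 0.06 0.2;0 0 0 0.0017 0.001 0.09 0.2;0 0 0 0.0017 0.001 0.11 0.2;0 0 0 0.0017 0.001 0.12 0.2;0 0 0 0.0017 0.001 0.127 0.2;0 0 0 0.0017 0.001 0.131 0.2;0 0 0 0.0017 0.001 0.131 0.2;0 0 0 0.0017 0.001 0.131 0.2;0 0 0 0.0017 0.001 0.131 0.5" --grip_force 60

```text
time_s: 31.65
tool_pos: [618.3, 15.1, 205.4]
tcp_rot: [[-0.921, 0.042, -0.387], [0.039, 0.999, 0.015], [0.388, -0.001, -0.922]]
force: [0.1, -0.5, 0.4]
grip_width: 0.678
```

Emit:
drive_tool --motion "0 0 0 0 0 0 0.95;0 0 0 0 0 0 0.95;0 0 0 0 0 0 0.95;0 0 0 0 0 0 0.95;0 0 0 0 0 0 0.95;0 0 0 0 0 0 0.95;0 0 0 0 0 0 0.95;0 0 0 0 0 0 0.95"

```text
time_s: 32.32
tool_pos: [618.8, 15.1, 206.2]
tcp_rot: [[-0.922, 0.042, -0.386], [0.039, 0.999, 0.015], [0.386, -0.001, -0.922]]
force: [1.5, -1.3, 6.1]
grip_width: 0.23
```

Emit:
drive_tool --motion "0 0 0 0 0 -0.003 0.95;0 0 0 0 0 -0.006 0.95;0 0 0 0 0 -0.009 0.95;0 0 0 0 0 -0.009 0.95;0 0 0 0 0 -0.009 0.95;0 0 0 0 0 -0.009 0.95;0 0 0 0 0 -0.009 0.95"

```text
time_s: 32.9
tool_pos: [622.1, 15.0, 214.0]
tcp_rot: [[-0.921, 0.042, -0.387], [0.039, 0.999, 0.015], [0.387, -0.001, -0.922]]
force: [0.1, 0.8, -4.4]
grip_width: 0.227
```

```bash
python3 -c "
from tg import *
P+=[2,1.5,0]
st();s=ctrl.observe();A=s['tcp_rot'];print(A.T@s['force'])
q=A.T@(P-s['tool_pos']);print('pivot in tool',q)
for k in range(1,11):
    M=R.from_rotvec([0,-4.584*k,0],degrees=True).as_matrix(); print(round(-4.584*k,1),((np.array([q[0],0,q[2]])-M@np.array([q[0],0,q[2]]))/1000).round(4))"
```

```text
t 32.9 pos [622.1  15.  214. ] demag [ 19.    1.7 214. ] F [ 0.1  0.8 -4.4] w 0.227
[-1.7306  0.7606  4.0529]
pivot in tool [ 1.8036 -0.1579 39.8497]
-4.6 [ 0.0032  0.     -0.    ]
-9.2 [0.0064 0.     0.0002]
-13.8 [0.0095 0.     0.0007]
-18.3 [0.0126 0.     0.0015]
-22.9 [0.0157 0.     0.0024]
-27.5 [0.0186 0.     0.0037]
-32.1 [0.0214 0.     0.0051]
-36.7 [0.0242 0.     0.0068]
-41.3 [0.0267 0.     0.0087]
-45.8 [0.0291 0.     0.0108]
```

Emit:
drive_tool --motion "0 -4.6 0 0.0032 0 -0.0004 0.95;0 -9.2 0 0.0064 0 -0.0002 0.95;0 -13.8 0 0.0095 0 0.0004 0.95;0 -18.3 0 0.0126 0 0.0012 0.95;0 -22.9 0 0.0157 0 0.0022 0.95;0 -27.5 0 0.0186 0 0.0035 0.95;0 -32.1 0 0.0214 0 0.005 0.95;0 -36.7 0 0.0242 0 0.0068 0.95;0 -41.3 0 0.0267 0 0.0087 0.95;0 -45.8 0 0.0291 0 0.0108 0.95"

```text
time_s: 33.73
tool_pos: [591.0, 16.3, 216.3]
tcp_rot: [[-0.918, 0.042, 0.395], [0.038, 0.999, -0.017], [-0.396, -0.001, -0.918]]
force: [2.2, -2.8, -5.1]
grip_width: 0.231
```

```bash
python3 -c "
from tg import *
st();s=ctrl.observe();print(s['tcp_rot'].T@s['force'],s['moment'])
z=-s['tcp_rot'][:,2];print('tilt',np.arctan2((Rd.T@z)[0],z[2]))"
```

```text
t 33.7 pos [591.   16.3 216.3] demag [-12.    1.8 216.3] F [ 2.2 -2.8 -5.1] w 0.231
[-0.1284 -2.6757  5.5715] [-0.4085  0.196  -0.2017]
tilt -0.4069875099911343
```

Swung back, with the collar still lifted at 5.6 N. I'll lower the collar home.

Emit:
drive_tool --motion "0 0 0 0 0 0 0.95;0 -0.3 0 0.0005 0 0.003 0.95;0 -0.3 0 0.0005 0 0.006 0.95;0 -0.3 0 0.0005 0 0.009 0.95;0 -0.3 0 0.0005 0 0.009 0.95;0 -0.3 0 0.0005 0 0.009 0.95"

```text
time_s: 34.23
tool_pos: [594.7, 16.1, 209.3]
tcp_rot: [[-0.915, 0.042, 0.401], [0.038, 0.999, -0.018], [-0.401, -0.001, -0.916]]
force: [-10.0, -0.6, 15.9]
grip_width: 0.229
```

```bash
python3 -c "
from tg import *
st();s=ctrl.observe();print(s['tcp_rot'].T@s['force'],s['moment'])"
```

```text
t 34.2 pos [594.7  16.1 209.3] demag [ -8.4   1.8 209.3] F [-10.   -0.6  15.9] w 0.229
[  2.7012  -1.0445 -18.5582] [-0.1071  0.8998 -0.0745]
```

Emit:
drive_tool --motion "0 0 0 0 0 0 0.5;0 0 0 0 0 0 0.2;0 0 0 0 0 0 0.2;0 0 0 0 0 0 0.2;0 0 0 0 0 -0.03 0.2;0 0 0 0 0 -0.06 0.2;0 0 0 0 0 -0.09 0.2;0 0 0 0 0 -0.12 0.2;0 0 0 0 0 -0.13 0.2;0 0 0 0 0 -0.13 0.2"

```text
time_s: 35.07
tool_pos: [543.4, 18.5, 331.2]
tcp_rot: [[-0.913, 0.042, 0.405], [0.038, 0.999, -0.017], [-0.406, -0.001, -0.914]]
force: [0.8, 0.5, 0.5]
grip_width: 0.803
```

```bash
python3 -c "
from tg import *
st()
im,d,c=cam('scene');save('d1',cv2.resize(im[130:240,130:330],(800,440),interpolation=2))
look(50,(540,680,-350,150))
for n in ('top','scene'):
    im,d,c=cam(n);W=cloud(c,d.astype(float));m=(W[...,2]>243)&(W[...,2]<262)&(abs(W[...,0]-575)<25)&(abs(W[...,1]-14)<20); print(n,m.sum(),np.nanmean(W[m],0))
to(D(0,-265,200),DOWN)"
```

```text
t 35.1 pos [543.4  18.5 331.2] demag [-59.8   2.2 331.2] F [0.8 0.5 0.5] w 0.803
top [[595.7, -247.1, 24.7, 85.0, 115.0], [594.4, -128.6, 24.0, 84.6, 106.0], [593.8, -184.6, 24.4, 84.6, 120.0]]
scene [[592.1, -296.8, 10.8, 86.7, 25.0], [595.9, -245.3, 26.0, 83.8, 94.0], [595.4, -182.1, 25.3, 83.4, 95.0], [597.1, -125.3, 24.3, 84.4, 86.0]]
top 31 [572.6013  14.8491 254.5533]
scene 34 [576.9614  19.9233 251.9576]
 turn [18.3 18.5 88.4] shift [-0.0064 -0.2667  0.1408] t 35.3
```

View pics/d1.png

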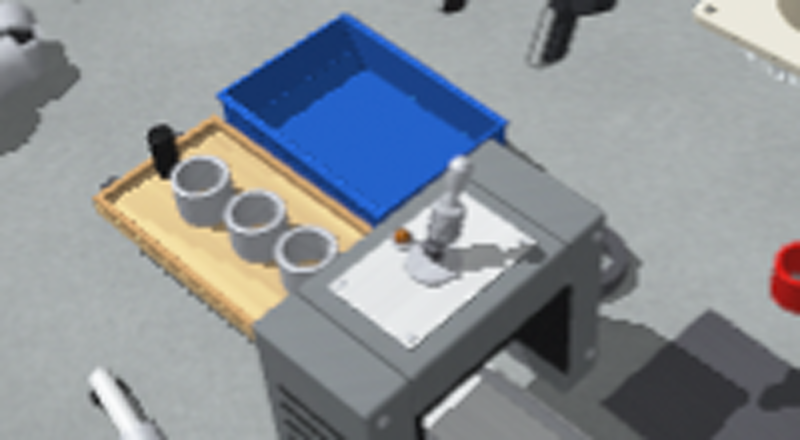

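The lever is back towards the robot with its tip at (458,165). The three rings stand on the carriage at the far end at (200,190), (256,225) and (305,255). I'll compare the toggle pixel by pixel with the first picture to confirm the collar is home.

```bash
python3 -c "
from tg import *
a=np.load('/tmp/scene.npz')['im'][160:205,225:258].astype(int)
im,d,c=cam('scene');b=im[160:205,225:258].astype(int)
g=abs(a-b).max(2); print('max',g.max(),'n>30',(g>30).sum(),np.argwhere(g>30)[:20].tolist())
at=np.load('/tmp/top.npz')['im'][155:190,238:264].astype(int)
im,d,c=cam('top');g=abs(at-im[155:190,238:264].astype(int)).max(2); print('top',g.max(),(g>30).sum())"
```

```text
max 95 n>30 15 [[9, 21], [10, 17], [10, 18], [19, 19], [19, 20], [21, 20], [21, 21], [25, 20], [25, 21], [31, 20], [31, 21], [31, 22], [32, 30], [32, 31], [37, 24]]
top 124 198
```

```bash
python3 -c "
from tg import *
a=np.load('/tmp/scene.npz')['im'][155:210,220:262]
im,d,c=cam('scene');b=im[155:210,220:262]
save('e1',cv2.resize(np.hstack([a,b]),None,fx=9,fy=9,interpolation=0))
w=cv2.createHanningWindow((20,20),cv2.CV_32F)
for n,(r,q) in {'tip':(8,16),'collar':(20,10)}.items():
    f=lambda I:cv2.cvtColor(I,cv2.COLOR_RGB2GRAY).astype(np.float32)[r:r+20,q:q+20]
    print(n,cv2.phaseCorrelate(f(a),f(b),w))"
```

```text
tip ((-0.30385126728578626, -0.012192957379289382), 0.9446885752677917)
collar ((-0.19618914871822213, 0.17452539823710111), 1.0191725313663482)
```

View pics/e1.png

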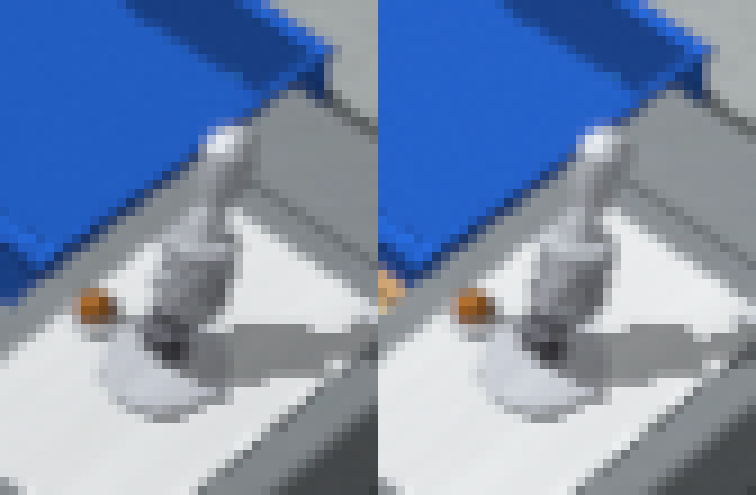

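Both crops match, with the collar in the same place and the tip within 0.3 px. The toggle is off and the collar home. Now I'll unload the rings.

Emit:
drive_tool --motion "1.4 1.4 6.8 0 -0.025 0 0.2;2.8 2.8 13.6 0 -0.05 0 0.2;4.2 4.2 20.4 0 -0.075 0 0.2;5.7 5.7 27.3 0 -0.1 0 0.2;7.1 7.1 34 0 -0.125 0 0.2;8.5 8.5 41 0 -0.15 0.02 0.2;9.9 9.9 47.7 0 -0.175 0.04 0.2;11.3 11.3 54.5 0 -0.2 0.06 0.2;12.7 12.7 61.3 0 -0.225 0.08 0.2;14.1 14.1 68 0 -0.25 0.1 0.2"

```text
time_s: 36.3
tool_pos: [571.9, -234.3, 233.8]
tcp_rot: [[-0.304, 0.949, 0.083], [0.949, 0.31, -0.063], [-0.086, 0.059, -0.995]]
force: [0.7, 0.0, -0.1]
grip_width: 0.802
```

```bash
python3 -c "
from tg import *
st();to([596,-246,140],DOWN)"
```

```text
t 36.3 pos [ 571.9 -234.3  233.8] demag [ -21.5 -249.4  233.8] F [ 0.7  0.  -0.1] w 0.802
 turn [ 4.2  4.3 20.1] shift [-0.0103  0.0137  0.096 ] t 36.3
```

Emit:
drive_tool --motion "1.4 1.4 6.7 -0.003 0.005 0.02 0.1;2.8 2.8 13.4 -0.006 0.01 0.05 0.1;4.2 4.3 20.1 -0.0103 0.0137 0.08 0.1;4.2 4.3 20.1 -0.0103 0.0137 0.096 0.1;4.2 4.3 20.1 -0.0103 0.0137 0.096 0.1;4.2 4.3 20.1 -0.0103 0.0137 0.096 0.1;4.2 4.3 20.1 -0.0103 0.0137 0.096 0.1" --grip_force 50

```text
time_s: 36.88
tool_pos: [596.3, -246.0, 140.7]
tcp_rot: [[0.038, 0.999, 0.001], [0.999, -0.038, 0.0], [0.0, 0.001, -1.0]]
force: [-0.8, 0.6, 0.2]
grip_width: 0.902
```

```bash
python3 -c "
from tg import *
st();look(50,(540,680,-350,-60));to([596,-246,61],DOWN)"
```

```text
t 36.9 pos [ 596.3 -246.   140.7] demag [   3.3 -260.   140.7] F [-0.8  0.6  0.2] w 0.902
top [[596.5, -242.1, 23.2, 84.5, 49.0], [594.9, -129.1, 24.2, 84.9, 100.0], [593.3, -184.1, 24.3, 84.8, 116.0]]
scene [[597.7, -243.6, 25.5, 83.6, 91.0], [594.4, -182.0, 24.7, 83.5, 96.0], [595.5, -124.2, 24.4, 83.7, 89.0]]
 turn [0.2 0.  0. ] shift [ 0.     -0.0009  0.0807] t 37.0
```

Emit:
drive_tool --motion "0 0 0 0.0005 0 0.02 0.1;0 0 0 0.0005 0 0.04 0.1;0 0 0 0.0005 0 0.06 0.1;0 0 0 0.0005 0 0.075 0.1;0 0 0 0.0005 0 0.081 0.1;0 0 0 0.0005 0 0.081 0.1;0 0 0 0.0005 0 0.081 0.1;0 0 0 0.0005 0 0.081 0.8;0 0 0 0.0005 0 0.081 0.8;0 0 0 0.0005 0 0.081 0.8"

```text
time_s: 37.82
tool_pos: [597.7, -245.9, 62.5]
tcp_rot: [[0.038, 0.999, 0.005], [0.999, -0.038, -0.001], [-0.001, 0.005, -1.0]]
force: [-1.9, 0.2, 4.7]
grip_width: 0.538
```

Emit:
drive_tool --motion "0 0 0 0 0 0 0.8;0 0 0 0 0 0 0.8;0 0 0 0 0 0 0.8;0 0 0 0 0 0 0.8;0 0 0 0 0 -0.02 0.8;0 0 0 0 0 -0.04 0.8;0 0 0 0 0 -0.06 0.8;0 0 0 0 0 -0.08 0.8;0 0 0 0 0 -0.08 0.8"

```text
time_s: 38.57
tool_pos: [599.6, -246.8, 146.4]
tcp_rot: [[0.038, 0.999, 0.01], [0.999, -0.038, -0.004], [-0.003, 0.011, -1.0]]
force: [1.1, -0.5, -0.2]
grip_width: 0.538
```

```bash
python3 -c "
from tg import *
st();to([429,-290,80],DOWN)"
```

```text
t 38.6 pos [ 599.6 -246.8  146.4] demag [   6.6 -260.7  146.4] F [ 1.1 -0.5 -0.2] w 0.538
 turn [0.6 0.2 0. ] shift [-0.0494 -0.1695  0.0648] t 38.6
```

Emit:
drive_tool --motion "0 0 0 -0.008 -0.02 0 0.8;0 0 0 -0.017 -0.05 0 0.8;0.6 0.2 0 -0.026 -0.08 0 0.8;0.6 0.2 0 -0.035 -0.11 0 0.8;0.6 0.2 0 -0.044 -0.14 0 0.8;0.6 0.2 0 -0.0494 -0.16 0 0.8;0.6 0.2 0 -0.0494 -0.1695 0.02 0.8;0.6 0.2 0 -0.0494 -0.1695 0.04 0.8;0.6 0.2 0 -0.0494 -0.1695 0.06 0.8;0.6 0.2 0 -0.0494 -0.1695 0.065 0.8"

```text
time_s: 39.4
tool_pos: [427.0, -288.9, 76.8]
tcp_rot: [[0.038, 0.999, -0.004], [0.999, -0.038, 0.003], [0.003, -0.004, -1.0]]
force: [-0.2, 0.3, -1.6]
grip_width: 0.536
```

```bash
python3 -c "
from tg import *
st();to([429,-290,16],DOWN)"
```

```text
t 39.4 pos [ 427.  -288.9   76.8] demag [-164.3 -309.4   76.8] F [-0.2  0.3 -1.6] w 0.536
 turn [-0.2 -0.2  0. ] shift [-0.0012  0.0023  0.0608] t 39.4
```

Emit:
drive_tool --motion "0 0 0 -0.001 0.002 0.015 0.8;0 -0.2 0 -0.001 0.002 0.03 0.8;0 -0.2 0 -0.001 0.002 0.043 0.8;0 -0.2 0 -0.001 0.002 0.052 0.8;0 -0.2 0 -0.001 0.002 0.058 0.8;0 -0.2 0 -0.001 0.002 0.0605 0.8;0 -0.2 0 -0.001 0.002 0.0605 0.8;0 -0.2 0 -0.001 0.002 0.0605 0.8"

```text
time_s: 40.07
tool_pos: [429.1, -290.0, 16.8]
tcp_rot: [[0.038, 0.999, -0.003], [0.999, -0.038, -0.001], [-0.001, -0.003, -1.0]]
force: [-0.4, -0.5, -0.3]
grip_width: 0.543
```

Emit:
drive_tool --motion "0 0 0 0 0 0 0.4;0 0 0 0 0 0 0.25;0 0 0 0 0 0 0.25;0 0 0 0 0 0 0.25;0 0 0 0 0 -0.02 0.25;0 0 0 0 0 -0.05 0.25;0 0 0 0 0 -0.08 0.2;0 0 0 0 0.01 -0.11 0.2;0 0 0 0.01 0.04 -0.125 0.2;0 0 0 0.02 0.07 -0.125 0.2"

```text
time_s: 40.9
tool_pos: [502.5, -273.9, 145.9]
tcp_rot: [[0.04, 0.999, 0.002], [0.999, -0.04, -0.005], [-0.004, 0.003, -1.0]]
force: [1.0, -0.5, 0.5]
grip_width: 0.798
```

```bash
python3 -c "
from tg import *
st();look(4,(360,500,-340,-120));look(50,(540,680,-350,-60));to([594.3,-183.3,140],DOWN)"
```

```text
t 40.9 pos [ 502.5 -273.9  145.9] demag [ -89.4 -291.6  145.9] F [ 1.  -0.5  0.5] w 0.798
top [[426.9, -284.0, 21.5, 37.8, 40.0]]
scene [[426.1, -330.0, 65.4, 39.0, 98.0], [365.7, -206.6, 78.9, 39.1, 92.0], [429.0, -289.3, 27.1, 37.5, 72.0]]
top [[594.6, -128.1, 23.8, 84.9, 103.0], [593.7, -184.8, 24.1, 84.7, 115.0]]
scene [[593.5, -183.0, 25.2, 83.8, 96.0], [595.9, -126.4, 25.5, 83.7, 87.0]]
 turn [-0.2  0.1  0.1] shift [0.0922 0.0905 0.0011] t 41.1
```

Ring one stands in the crate at (429,−289). Next is ring B.

Emit:
drive_tool --motion "0 0 0 0.03 0.03 0 0.1;0 0 0 0.06 0.06 0 0.1;0 0 0 0.091 0.0905 0 0.1;0 0 0 0.091 0.0905 0 0.1;0 0 0 0.091 0.0905 0 0.1;0 0 0 0.091 0.0905 0 0.1"

```text
time_s: 41.6
tool_pos: [592.7, -184.5, 140.1]
tcp_rot: [[0.036, 0.999, -0.006], [0.999, -0.036, -0.001], [-0.001, -0.006, -1.0]]
force: [-0.4, -0.6, -0.3]
grip_width: 0.896
```

```bash
python3 -c "
from tg import *
st();to([593.9,-183.7,61],DOWN)"
```

```text
t 41.6 pos [ 592.7 -184.5  140.1] demag [  -2.7 -198.7  140.1] F [-0.4 -0.6 -0.3] w 0.896
 turn [-0.3  0.1  0.1] shift [0.0009 0.0016 0.0791] t 41.6
```

Emit:
drive_tool --motion "0 0 0 0.0005 0.001 0.02 0.1;-0.3 0 0 0.0005 0.001 0.04 0.1;-0.3 0 0 0.0005 0.001 0.06 0.1;-0.3 0 0 0.0005 0.001 0.075 0.1;-0.3 0 0 0.0005 0.001 0.08 0.1;-0.3 0 0 0.0005 0.001 0.08 0.1;-0.3 0 0 0.0005 0.001 0.08 0.1;-0.3 0 0 0.0005 0.001 0.08 0.8;-0.3 0 0 0.0005 0.001 0.08 0.8;-0.3 0 0 0.0005 0.001 0.08 0.8"

```text
time_s: 42.43
tool_pos: [593.9, -184.5, 61.7]
tcp_rot: [[0.036, 0.999, 0.001], [0.999, -0.036, -0.002], [-0.002, 0.001, -1.0]]
force: [-1.6, -0.2, 4.5]
grip_width: 0.549
```

Emit:
drive_tool --motion "0 0 0 0 0 0 0.8;0 0 0 0 0 0 0.8;0 0 0 0 0 0 0.8;0 0 0 0 0 0 0.8;0 0 0 0 0 -0.02 0.8;0 0 0 0 0 -0.04 0.8;0 0 0 0 0 -0.06 0.8;0 0 0 0 0 -0.08 0.8;0 0 0 0 0 -0.08 0.8"

```text
time_s: 43.18
tool_pos: [596.2, -185.0, 145.5]
tcp_rot: [[0.036, 0.999, 0.007], [0.999, -0.036, -0.004], [-0.003, 0.007, -1.0]]
force: [1.5, -0.5, -1.6]
grip_width: 0.545
```

```bash
python3 -c "
from tg import *
st();to([433,-229,80],DOWN)"
```

```text
t 43.2 pos [ 596.2 -185.   145.5] demag [   0.8 -199.2  145.5] F [ 1.5 -0.5 -1.6] w 0.545
 turn [0.4 0.2 0.1] shift [-0.0496 -0.1619  0.0645] t 43.2
```

Emit:
drive_tool --motion "0 0 0 -0.008 -0.02 0 0.8;0 0 0 -0.017 -0.05 0 0.8;0.4 0.2 0 -0.026 -0.08 0 0.8;0.4 0.2 0 -0.035 -0.11 0 0.8;0.4 0.2 0 -0.044 -0.14 0 0.8;0.4 0.2 0 -0.0494 -0.16 0 0.8;0.4 0.2 0 -0.0494 -0.162 0.02 0.8;0.4 0.2 0 -0.0494 -0.162 0.04 0.8;0.4 0.2 0 -0.0494 -0.162 0.06 0.8;0.4 0.2 0 -0.0494 -0.162 0.065 0.8"

```text
time_s: 44.02
tool_pos: [430.8, -227.8, 76.6]
tcp_rot: [[0.036, 0.999, -0.004], [0.999, -0.036, 0.003], [0.002, -0.004, -1.0]]
force: [-0.8, 1.3, -2.1]
grip_width: 0.544
```

```bash
python3 -c "
from tg import *
st();to([433,-229,16.3],DOWN)"
```

```text
t 44.0 pos [ 430.8 -227.8   76.6] demag [-162.8 -248.2   76.6] F [-0.8  1.3 -2.1] w 0.544
 turn [-0.2 -0.1  0.1] shift [-0.0012  0.0025  0.0602] t 44.0
```

Emit:
drive_tool --motion "0 0 0 -0.001 0.002 0.015 0.8;0 -0.2 0 -0.001 0.002 0.03 0.8;0 -0.2 0 -0.001 0.002 0.043 0.8;0 -0.2 0 -0.001 0.002 0.052 0.8;0 -0.2 0 -0.001 0.002 0.058 0.8;0 -0.2 0 -0.001 0.002 0.0605 0.8;0 -0.2 0 -0.001 0.002 0.0605 0.8;0 -0.2 0 -0.001 0.002 0.0605 0.8"

```text
time_s: 44.68
tool_pos: [432.9, -228.9, 16.4]
tcp_rot: [[0.036, 0.999, -0.004], [0.999, -0.036, -0.001], [-0.001, -0.004, -1.0]]
force: [-0.6, 0.6, -1.4]
grip_width: 0.549
```

Emit:
drive_tool --motion "0 0 0 0 0 0 0.4;0 0 0 0 0 0 0.25;0 0 0 0 0 0 0.25;0 0 0 0 0 0 0.25;0 0 0 0 0 -0.02 0.25;0 0 0 0 0 -0.05 0.25;0 0 0 0 0 -0.08 0.2;0 0 0 0 0.01 -0.11 0.2;0 0 0 0.01 0.04 -0.125 0.2;0 0 0 0.02 0.07 -0.125 0.2"

```text
time_s: 45.52
tool_pos: [506.4, -212.4, 145.5]
tcp_rot: [[0.038, 0.999, 0.002], [0.999, -0.038, -0.004], [-0.004, 0.003, -1.0]]
force: [1.0, -0.2, -0.6]
grip_width: 0.801
```

```bash
python3 -c "
from tg import *
st();look(4,(360,500,-340,-120));look(50,(540,680,-350,-60));to([595.2,-127,140],DOWN)"
```

```text
t 45.5 pos [ 506.4 -212.4  145.5] demag [ -87.9 -229.9  145.5] F [ 1.  -0.2 -0.6] w 0.801
top []
scene [[418.9, -328.4, 28.8, 39.4, 46.0], [369.7, -216.1, 90.1, 38.8, 95.0], [430.6, -287.4, 25.5, 37.8, 74.0], [433.9, -227.5, 24.4, 37.0, 76.0]]
top [[594.7, -128.0, 23.9, 85.2, 103.0]]
scene [[593.0, -295.7, 11.5, 86.6, 27.0], [595.7, -125.9, 25.2, 84.0, 89.0]]
 turn [-0.2  0.1  0.2] shift [0.087  0.0879 0.0007] t 45.7
```

Emit:
drive_tool --motion "0 0 0 0.03 0.03 0 0.1;0 0 0 0.06 0.06 0 0.1;0 0 0 0.086 0.088 0 0.1;0 0 0 0.086 0.088 0 0.1;0 0 0 0.086 0.088 0 0.1;0 0 0 0.086 0.088 0 0.1"

```text
time_s: 46.22
tool_pos: [593.5, -128.0, 139.8]
tcp_rot: [[0.035, 0.999, -0.007], [0.999, -0.035, -0.001], [-0.001, -0.006, -1.0]]
force: [-0.6, -0.4, -0.7]
grip_width: 0.898
```

```bash
python3 -c "
from tg import *
st();to([595.2,-127.3,61],DOWN)"
```

```text
t 46.2 pos [ 593.5 -128.   139.8] demag [  -4.  -142.3  139.8] F [-0.6 -0.4 -0.7] w 0.898
 turn [-0.4  0.1  0.2] shift [0.0009 0.0022 0.0788] t 46.2
```

Emit:
drive_tool --motion "0 0 0 0.0005 0.0015 0.02 0.1;-0.3 0 0 0.0005 0.0015 0.04 0.1;-0.3 0 0 0.0005 0.0015 0.06 0.1;-0.3 0 0 0.0005 0.0015 0.075 0.1;-0.3 0 0 0.0005 0.0015 0.08 0.1;-0.3 0 0 0.0005 0.0015 0.08 0.1;-0.3 0 0 0.0005 0.0015 0.08 0.1;-0.3 0 0 0.0005 0.0015 0.08 0.8;-0.3 0 0 0.0005 0.0015 0.08 0.8;-0.3 0 0 0.0005 0.0015 0.08 0.8"

```text
time_s: 47.05
tool_pos: [595.3, -128.0, 61.3]
tcp_rot: [[0.035, 0.999, 0.001], [0.999, -0.035, -0.002], [-0.002, 0.001, -1.0]]
force: [-0.3, -0.4, 3.8]
grip_width: 0.539
```

Emit:
drive_tool --motion "0 0 0 0 0 0 0.8;0 0 0 0 0 0 0.8;0 0 0 0 0 0 0.8;0 0 0 0 0 0 0.8;0 0 0 0 0 -0.02 0.8;0 0 0 0 0 -0.04 0.8;0 0 0 0 0 -0.06 0.8;0 0 0 0 0 -0.08 0.8;0 0 0 0 0 -0.08 0.8"

```text
time_s: 47.8
tool_pos: [597.6, -128.3, 144.9]
tcp_rot: [[0.035, 0.999, 0.007], [0.999, -0.035, -0.003], [-0.003, 0.007, -1.0]]
force: [1.7, -0.9, -1.7]
grip_width: 0.54
```

```bash
python3 -c "
from tg import *
st();to([437,-169,80],DOWN)"
```

```text
t 47.8 pos [ 597.6 -128.3  144.9] demag [   0.  -142.4  144.9] F [ 1.7 -0.9 -1.7] w 0.54
 turn [0.4 0.2 0.2] shift [-0.046  -0.1595  0.064 ] t 47.8
```

Emit:
drive_tool --motion "0 0 0 -0.01 -0.02 0 0.8;0 0 0 -0.02 -0.05 0 0.8;0.4 0.2 0 -0.03 -0.08 0 0.8;0.4 0.2 0 -0.038 -0.11 0 0.8;0.4 0.2 0 -0.044 -0.14 0 0.8;0.4 0.2 0 -0.046 -0.158 0 0.8;0.4 0.2 0 -0.046 -0.159 0.02 0.8;0.4 0.2 0 -0.046 -0.159 0.04 0.8;0.4 0.2 0 -0.046 -0.159 0.06 0.8;0.4 0.2 0 -0.046 -0.159 0.065 0.8"

```text
time_s: 48.63
tool_pos: [435.4, -168.3, 76.1]
tcp_rot: [[0.035, 0.999, -0.005], [0.999, -0.035, 0.002], [0.002, -0.005, -1.0]]
force: [-0.5, 0.1, -1.4]
grip_width: 0.541
```

```bash
python3 -c "
from tg import *
st();to([437,-169,15.8],DOWN)"
```

```text
t 48.6 pos [ 435.4 -168.3   76.1] demag [-160.5 -188.6   76.1] F [-0.5  0.1 -1.4] w 0.541
 turn [-0.3 -0.1  0.2] shift [-0.0008  0.0019  0.0603] t 48.6
```

Emit:
drive_tool --motion "0 0 0 -0.001 0.002 0.015 0.8;0 -0.2 0 -0.001 0.002 0.03 0.8;0 -0.2 0 -0.001 0.002 0.043 0.8;0 -0.2 0 -0.001 0.002 0.052 0.8;0 -0.2 0 -0.001 0.002 0.058 0.8;0 -0.2 0 -0.001 0.002 0.0605 0.8;0 -0.2 0 -0.001 0.002 0.0605 0.8;0 -0.2 0 -0.001 0.002 0.0605 0.8"

```text
time_s: 49.3
tool_pos: [437.4, -169.3, 16.0]
tcp_rot: [[0.035, 0.999, -0.004], [0.999, -0.035, -0.001], [-0.002, -0.004, -1.0]]
force: [0.2, 0.4, -1.4]
grip_width: 0.54
```

Emit:
drive_tool --motion "0 0 0 0 0 0 0.4;0 0 0 0 0 0 0.25;0 0 0 0 0 0 0.25;0 0 0 0 0 0 0.25;0 0 0 0 0 -0.02 0.25;0 0 0 0 0 -0.05 0.25;0 0 0 0 0 -0.09 0.2;0 0 0 0 0 -0.13 0.2;0 0 0 0 0 -0.17 0.2;0 0 0 0 0 -0.21 0.2"

```text
time_s: 50.13
tool_pos: [437.7, -168.8, 228.1]
tcp_rot: [[0.035, 0.999, -0.004], [0.999, -0.035, -0.001], [-0.002, -0.004, -1.0]]
force: [0.6, -0.1, 0.4]
grip_width: 0.801
```

Emit:
drive_tool --motion "0 0 0 0.04 0 -0.02 0.2;0 0 0 0.08 0 -0.03 0.2;0 0 0 0.12 0 -0.03 0.2;0 0 0 0.16 0 -0.03 0.2;0 0 0 0.2 0 -0.03 0.2;0 0 0 0.24 0 -0.03 0.2;0 0 0 0.28 0 -0.03 0.2;0 0 0 0.28 0 -0.03 0.2;0 0 0 0.28 0 -0.03 0.2"

```text
time_s: 50.88
tool_pos: [447.3, 113.0, 257.7]
tcp_rot: [[0.03, 1.0, -0.004], [1.0, -0.03, -0.001], [-0.002, -0.004, -1.0]]
force: [-1.0, 0.4, -0.6]
grip_width: 0.801
```

```bash
python3 -c "
from tg import *
st();look(4,(360,500,-340,-120));look(50,(540,680,-350,-60),46)
a=cam('scene')[0];b=cam('top')[0]
save('f1',cv2.resize(a[100:260,80:330],(800,512)));save('f2',cv2.resize(b[110:290,120:400],(800,514)))"
```

```text
t 50.9 pos [447.3 113.  257.7] demag [-159.4   93.   257.7] F [-1.   0.4 -0.6] w 0.801
top [[427.3, -331.2, 65.2, 37.8, 75.0], [436.4, -167.7, 24.0, 38.8, 105.0], [431.6, -229.0, 24.0, 38.9, 106.0], [427.0, -291.7, 24.5, 38.9, 107.0]]
scene [[425.4, -331.6, 65.4, 38.8, 96.0], [370.0, -213.1, 88.0, 38.7, 102.0], [430.9, -289.5, 25.4, 37.7, 75.0], [433.5, -227.1, 24.7, 36.9, 79.0], [439.3, -166.0, 26.6, 37.4, 80.0]]
top [[598.2, -77.5, 10.7, 93.5, 51.0], [589.1, -300.7, 11.0, 93.8, 53.0]]
scene [[591.4, -298.0, 10.9, 93.4, 33.0]]
```

View pics/f1.png

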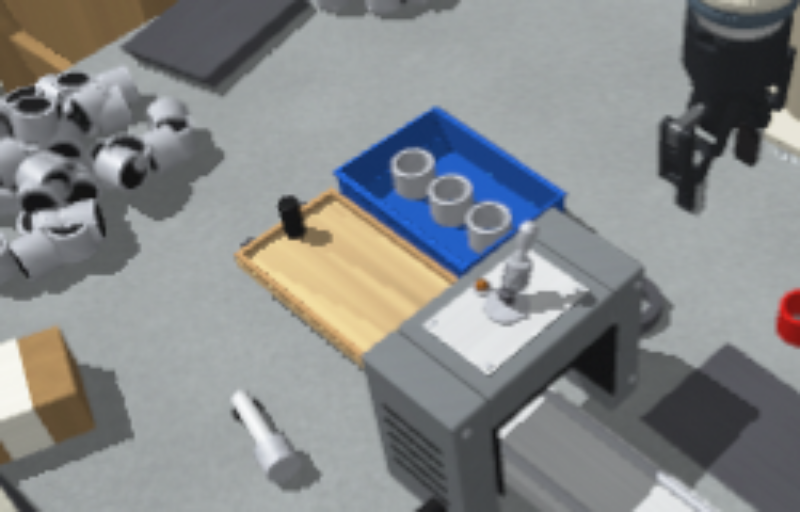

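View pics/f2.png

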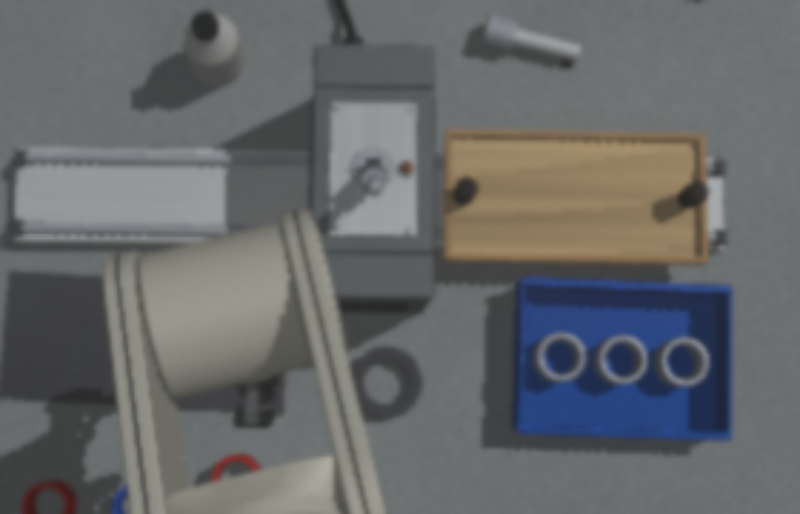

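```bash
python3 -c "
from tg import *
print(ctrl.sign_off());st()"
```

```text
the job is handed in; nothing more can be done
None
the job is handed in; nothing more can be done
```

The job is done and handed in at about 51 s on the robot's clock; `sign_off` gave no verdict.

**What I did:** I stood the three bearing rings on the carriage and switched the coil on. I ran the carriage to its far stop, pushing on the rear knob and then pulling on the lead knob. Then I switched the coil off and stood the rings in the crate one at a time.

**Last checks:**
- **Rings:** all three stand upright and apart, about 60 mm between centres, on the crate floor at about (429,−290), (433,−228) and (438,−167).
- **Toggle:** it is off with the collar home. The toggle picture matched the first one to within 0.3 px, which is small play at the lever tip. While lowering the collar the force rose to about 19 N. The collar had travelled its full 8 mm by then, so I read that as it reaching home.
- **Carriage:** I pulled it against the far stop, where it did not move under 36 N. My own measurements put the travel at 404–406 mm rather than the nominal 410 mm. I put that down to measuring error, because the gap to the end of the track looks the same as at the start.
- **Bystanders:** the setting ring, plug gauge and oil bottle look untouched in the last pictures. I did not measure their positions.
- **Knocked ring:** I saw no ring knocked aside during the run.

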